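# Clip down a filter cover, pick out its seam and hang the hose seals

### The job

Take the spring clip from its rail and clip it over the middle of the filter cover's upright lip so that it pinches lip and blue board together; then take the lint pick and run its tip down in the cover's seam from the green end round to the red end, gently and never faster than 6 cm a second while it is in there, and stand the pick back in its holder. Hang every loose hose seal, lying flat, down on the drying post of its own colour, at whatever moment suits you. Leave the clip on and the cover where it is, and do not push the bottle, jar or cup about.

Things in the scene. Friction and masses are not known exactly. Their poses are not given: they have to be found in the camera images.
- stand: fixed service stand: grey base 140 x 200 x 12 mm (x, y, z); on its -x side a blue upright board 6 mm thick, 170 mm wide, top 68 mm above the worktop (faces at x = -67 and -61 mm). Origin on the worktop at the centre of the base; z up
- cover: loose white dryer filter cover, 450 g, on the stand's base. Plate 110 x 170 mm (x, y), 15 mm thick; origin at the centre of its underside. Upright lip on its -x edge (x = -60 to -55 mm), 170 mm wide, top at z = 56 mm, against the blue board and level with it. Seam: U-shaped grey groove in the plate's top, 12 mm wide, 5 mm deep, floor at z = 10 mm, ending 8 mm past seam0 and seam7
- lip_top (a point): middle of the lip's length (a yellow strip marks its middle 70 mm), level with its top, halfway through lip and board, together about 12 mm thick; axes as the cover's: x across the lip, y along it, z up
- clip: orange spring clip like a big clothes peg, jaws down, 70 g, 28 mm wide along y. Origin: hinge pin midway between the arms. Jaws 6 mm thick, 4 to 38 mm below the pin. Handle pads 28 to 52 mm above it, 57 mm apart outside; pinched along x from above to their stop (20 N, 35 mm outside) the jaws open to 24 mm; let go, they close, about 7 N. Body = the -x arm; it leans 0.25 rad when open
- rail: fixed parking rail of the clip: grey base 90 x 100 x 12 mm with an upright aluminium plate 8 mm thick (x), 80 mm wide (y), top 68 mm above the worktop; origin on the worktop under the plate. The clip's pin starts 10 mm above the plate's top, the clip's axes along the rail's
- pick: lint pick (stylus), 125 mm long, 70 g, standing tip down in its holder. Origin at the very tip, z up along it. Steel tip 5 mm across up to z = 24 mm, shaft 12 mm up to 52, black collar 30 mm across from 52 to 58, green square grip 16 x 16 mm (sides along its x and y) from 58 to 125. Grip it from above at about z = 95 mm
- holder: fixed blue block 64 x 64 x 56 mm with a 21 mm square hole right through its middle; the pick hangs in it by its collar, which rests on the block's top, so that its tip is 4 mm above the worktop. Origin on the worktop under the hole
- post_blue (a point): foot of the blue post, on its axis, on top of the drying stand's base (16 mm above the worktop); the post is 10 mm thick and rises 50 mm. The stand is a fixed wooden base 160 x 80 mm (x, y) with two posts 96 mm apart along its x (blue at -x, red at +x), a disc of its colour round each foot. Axes: the stand's
- post_red (a point): foot of the red post of the drying stand, likewise
- seam0 (a point): point on the floor of the seam, on its centre line: start (green end), beside the green dot. The seam runs straight from each point to the next
- seam1 (a point): point on the floor of the seam, on its centre line: middle of first side. The seam runs straight from each point to the next
- seam2 (a point): point on the floor of the seam, on its centre line: first corner. The seam runs straight from each point to the next
- seam3 (a point): point on the floor of the seam, on its centre line: first third of the long side. The seam runs straight from each point to the next
- seam4 (a point): point on the floor of the seam, on its centre line: second third of the long side. The seam runs straight from each point to the next
- seam5 (a point): point on the floor of the seam, on its centre line: second corner. The seam runs straight from each point to the next
- seam6 (a point): point on the floor of the seam, on its centre line: middle of last side. The seam runs straight from each point to the next
- seam7 (a point): point on the floor of the seam, on its centre line: far end (red end), beside the red dot. The seam runs straight from each point to the next
- seal_blue1: hose seal: flat blue plastic ring lying on the worktop, outside diameter 50 mm, hole 30 mm, 14 mm high, 30 g; origin at the centre of its underside, z up. May be absent (None)
- seal_blue2: hose seal: flat blue plastic ring lying on the worktop, outside diameter 50 mm, hole 30 mm, 14 mm high, 30 g; origin at the centre of its underside, z up. May be absent (None)
- seal_red1: hose seal: flat red plastic ring lying on the worktop, outside diameter 50 mm, hole 30 mm, 14 mm high, 30 g; origin at the centre of its underside, z up. May be absent (None)
- seal_red2: hose seal: flat red plastic ring lying on the worktop, outside diameter 50 mm, hole 30 mm, 14 mm high, 30 g; origin at the centre of its underside, z up. May be absent (None)
- detergent: white detergent bottle with a green label, 68 mm wide, 130 mm high; bystander, origin at the centre of its underside
- tablets: glass jar with a white cap, 80 mm wide, 100 mm high; bystander, origin at the centre of its underside
- scoop_cup: white ceramic cup, 70 mm wide, 60 mm high; bystander, origin at the centre of its underside

How it is judged:
On the way, in this order (a step that is already met when the one before it is completed fails the run):
1. the spring clip, let go, pinches the cover's lip and the stand's board together in the middle of the lip (x of clip in the frame of lip_top between -0.01 and 0.01 m and y of clip in the frame of lip_top between -0.035 and 0.035 m and z of clip in the frame of lip_top below 0.024 m and angle between clip's own z axis and vertical below 0.4 rad and contact force between clip and cover above 0.5 N and contact force between clip and stand above 0.5 N and contact force between the fingers and clip below 0.1 N), for 0.2 s.
2. pick tip down in the seam at its start (green end) (distance between pick and seam0 below 0.007 m and z of pick in the frame of seam0 below 0.0035 m), for 0.04 s.
3. pick tip down in the seam at its middle of first side (distance between pick and seam1 below 0.007 m and z of pick in the frame of seam1 below 0.0035 m), for 0.04 s.
4. pick tip down in the seam at its first corner (distance between pick and seam2 below 0.007 m and z of pick in the frame of seam2 below 0.0035 m), for 0.04 s.
5. pick tip down in the seam at its first third of the long side (distance between pick and seam3 below 0.007 m and z of pick in the frame of seam3 below 0.0035 m), for 0.04 s.
6. pick tip down in the seam at its second third of the long side (distance between pick and seam4 below 0.007 m and z of pick in the frame of seam4 below 0.0035 m), for 0.04 s.
7. pick tip down in the seam at its second corner (distance between pick and seam5 below 0.007 m and z of pick in the frame of seam5 below 0.0035 m), for 0.04 s.
8. pick tip down in the seam at its middle of last side (distance between pick and seam6 below 0.007 m and z of pick in the frame of seam6 below 0.0035 m), for 0.04 s.
9. pick tip down in the seam at its far end (red end) (distance between pick and seam7 below 0.007 m and z of pick in the frame of seam7 below 0.0035 m), for 0.04 s.
10. the pick stands in its holder again, collar on the top, let go (horizontal distance between pick and holder below 0.012 m and z of pick in the frame of holder between -0.002 and 0.008 m and angle between pick's own z axis and vertical below 0.1 rad and contact force between the fingers and pick below 0.1 N), for 0.2 s.
At the end, for the whole second after the job is handed in: Clip let go on lip and board, pin within 35 mm of the lip's middle and 24 mm of its top, lean under 0.4 rad; cover moved under 15 mm; pick let go in its holder, collar down within 4 mm; every seal present at rest within 12.5 mm of its post's axis, at most 35 mm above the base (all of step 1 and all of step 10 and distance of cover from where it was at the start of the episode below 0.015 m and horizontal distance between each of seal_blue1, seal_blue2 and post_blue below 0.0125 m and z of each of seal_blue1, seal_blue2 in the frame of post_blue below 0.035 m and linear speed of each of seal_blue1, seal_blue2, seal_red1, seal_red2 below 0.03 m/s and horizontal distance between each of seal_red1, seal_red2 and post_red below 0.0125 m and z of each of seal_red1, seal_red2 in the frame of post_red below 0.035 m); the robot touches nothing.
It fails at once if the pick moved faster than 6 cm/s while its tip was down in the seam (z of pick in the frame of cover below 0.013 m and x of pick in the frame of cover between -0.05 and 0.05 m and y of pick in the frame of cover between -0.08 and 0.08 m and linear speed of pick above 0.06 m/s).
It fails at once if the pick was pressed hard (over 15 N) on the cover (contact force between pick and cover above 15 N).
It fails at once if the detergent was pushed away (distance of detergent from where it was at the start of the episode above 0.03 m).
It fails at once if the tablets was pushed away (distance of tablets from where it was at the start of the episode above 0.03 m).
It fails at once if the scoop cup was pushed away (distance of scoop_cup from where it was at the start of the episode above 0.03 m).
Of seal_blue1, seal_blue2, seal_red1, seal_red2 only 2 to 4 are there at a start; the rules pass over those that are not, and their reading is None.
At some moment in a run one of seal_blue1, seal_blue2, seal_red1, seal_red2 may be knocked a few centimetres aside while the robot is not near it.
It also fails if it takes over 210 s, if anything falls off the work surface, if the arm or the gripper's body presses on something with over 40 N, if the wrist force passes 120 N, or if a joint passes its speed limit or range.

### The arm

A 6-joint arm with a two-finger parallel gripper is mounted at the origin on the work surface. World frame = base frame: x ahead of the robot, y to its left, z up, the work surface at z = 0. Lengths are in m, angles in rad, forces in N, time in s.
With the tool pointing down it reaches from about 0.375 to 0.825 m from the base axis. Payload 5.5 kg.
Tool frame: the origin (TCP) lies midway between the tips of the shut fingers; the grasp point (between the pads) lies bot.grip_point_offset behind it (bot.grip_point_offset is the distance from the TCP to the grasp point, in m); z points along the fingers, y is the line along which they close (so a half turn about z gives the same grasp; the last joint's range is limited). The gripper opens to 85 mm and grips with 20 to 120 N. Pads are 22 mm wide; open, the fingers measure 114 mm over their backs; the gripper's body (76 mm by 85 mm) begins 54 mm behind the grasp point. The pads swing forward as they close: fully open they stand 13 mm farther back than shut.
Start: joints at [-1.117, 0.314, -0.047, 1.21, 0, 1.571], TCP at [0.263, -0.539, 0.231] pointing down, gripper open.
Joint ranges: [-2.67, 2.67], [-0.69, 1.73], [-1.03, 1.25], [-2.08, 2.16], [-1.42, 1.45], [-3.14, 3.14]. Speed limits (rad/s): [2.39, 2.39, 3.01, 3.14, 3.14, 3.14].

### API

Orientations are given as a unit quaternion [x, y, z, w].
In Python, from rig import state, imaging, order, bot gives the robot as it stands. The module is installed in compiled form; this text tells all that it offers.
- The arm moves only by the shell command python3 -m crank 'ROWS' [FORCE]. ROWS is JSON, a list of rows, each a list of 5 numbers: the shift along the tool's x, y, z in m, then the turn about the tool's z in degrees, then the opening, from -1 (shut) to 1 (fully open). In form: [[dx, dy, dz, spin, fingers], ...]. A call has 1 to 12 rows; each row shifts and turns the commanded pose from where the row before left it, along the tool's axes as they then stand; what a row does not reach is not made up. A row lasts 1/10 s, in which the tool goes at most 50 mm and 8.59 degrees, less where a joint would pass 70% of its speed; a pose out of reach is approached as far as the arm can. A call is refused whole if a number of a shift passes 0.05 or a number of a turn 8.59, either way. A call with a gripper value outside its range is refused whole. The fingers move at their own pace and stop on an object; FORCE is the grip in N (left out, the last holds). Time passes only in rows, so rows that do not move let the fingers close. It gives the time, the measured TCP pose, the force, the opening and the grip force at its end, in the units of the state.
- state(): the state, without advancing time (a new reading comes with each control period).
- imaging.grab_frame(name): name is "scene" or "top" or "wrist"; returns a dict with "frame" (384x512x3 uint8, red, green, blue), "depth" (384x512 float32, m along the optical axis (not along the pixel's ray), 0 where there is no reading), "fovy" (degrees; the focal length in pixels is half the picture's height over the tangent of half this angle, whatever the lens; pixels are square), "cx", "cy" (the principal point, pixels), "R" (3x3) and "t" (3): a world point X has camera coordinates R X + t. Camera axes: x right, y down, z forward; pixel columns grow to the right and rows downward; lengths in m; the calibration is good to about 2 mm. A picture is of the moment at which its call begins.
- order.hand_in(): hands the job in; it is judged then, once.
The state is a dict: "time_s": time; "joint_pos": joint angles; "joint_velocities": joint speeds; "joint_efforts": joint torques, N m; "ee_pos": TCP position; "orientation": TCP orientation; "wrist_force": force on the tool from outside, world axes, zero at the start; "ft_torque": the same for the moment, N m; "opening": finger opening in m; "grip_force": force on a finger pad.
Only numpy, scipy, OpenCV 4.12 (cv2) and the standard library are available. Lean on these libraries where they do the work, as an engineer would, in place of code of your own. Each camera call takes 0.05 s, during which the arm holds its last target. There are 200 camera calls.

## Working session

There is one attempt and no reset: what is moved stays moved. The work goes in short steps, Python scripts to look and compute and a shell command to move; the robot and the scene stay as the last step left them, time stands still between calls to the robot, and variables do not carry over. Pictures are saved under pics/ and viewed, at most 19 in all, crops included, and the job is handed in when it is done.

```bash
mkdir -p pics
cat > h.py <<'E'
import numpy as np, cv2
from rig import state, imaging, order, bot
from scipy.spatial.transform import Rotation as Ro
def grab(n,save=None):
    f=imaging.grab_frame(n)
    if save:
        np.savez('pics/'+save+'.npz',**{k:np.array(v) for k,v in f.items()})
        cv2.imwrite('pics/'+save+'.png',f['frame'][:,:,::-1])
    return f
def load(s): return dict(np.load('pics/'+s+'.npz'))
def F(f): return 192/np.tan(np.radians(float(f['fovy']))/2)
def px(f,u,v,z=None):
    """world point at pixel: by depth, or on plane z"""
    k=F(f); d=np.array([(u-f['cx'])/k,(v-f['cy'])/k,1.]); R=f['R'];t=f['t']
    if z is None:
        s=float(np.median(f['depth'][int(v)-1:int(v)+2,int(u)-1:int(u)+2]))
    else:
        c=-R.T@t; r=R.T@d; s=(z-c[2])/r[2]
    return R.T@(d*s-t)
def cloud(f):
    k=F(f); v,u=np.mgrid[:384,:512]; D=f['depth']
    P=np.stack([(u-f['cx'])/k*D,(v-f['cy'])/k*D,D],-1)
    return (P-f['t'])@f['R']
def proj(f,X):
    c=f['R']@np.array(X)+f['t']; k=F(f); return [k*c[0]/c[2]+f['cx'],k*c[1]/c[2]+f['cy']]
def st():
    s=state(); R=Ro.from_quat(s['orientation']).as_matrix()
    print('t',round(s['time_s'],2),'p',np.round(s['ee_pos'],4),'yaw of tool y',round(np.degrees(np.arctan2(R[1,1],R[0,1])),2),'z',np.round(R[:,2],3),'op',round(s['opening'],4),'F',np.round(s['wrist_force'],1),'g',round(s['grip_force'],1),'q6',round(s['joint_pos'][5],3))
    return s,R
def go(x,y,z,yawy=None):
    """needed shifts in tool axes (and turn about tool z)"""
    s,R=st(); d=R.T@(np.array([x,y,z])-s['ee_pos'])
    print('tool shift mm',np.round(d*1000,1))
    if yawy is not None:
        a=np.degrees(np.arctan2(R[1,1],R[0,1])); w=(a-yawy+90)%180-90
        print('spin deg',round(w,2))
E
python3 - <<'E'
from h import *
a=grab('top','top0'); b=grab('scene','sc0')
im=cv2.resize(a['frame'][:,:,::-1],(800,600),interpolation=cv2.INTER_CUBIC); cv2.imwrite('pics/top0b.png',im)
im=cv2.resize(b['frame'][:,:,::-1],(800,600),interpolation=cv2.INTER_CUBIC); cv2.imwrite('pics/sc0b.png',im)
st(); print(bot.grip_point_offset)
for f in(a,b): print(-f['R'].T@f['t'],f['R'][2],f['fovy'])
E
```

```text
t 0.1 p [ 0.2628 -0.5388  0.2305] yaw of tool y -64.0 z [-0.001  0.001 -1.   ] op 0.0855 F [ 0.6 -0.2 -0.3] g 0.0 q6 1.571
0.0187
[ 0.4809336  -0.03301982  1.09533436] [ 0.09778419 -0.02207052 -0.99496289] 54.23281585735479
[1.49688548 0.41635616 0.78254152] [-0.72792923 -0.36382242 -0.5811646 ] 42.21497846703792
```

View pics/top0b.png

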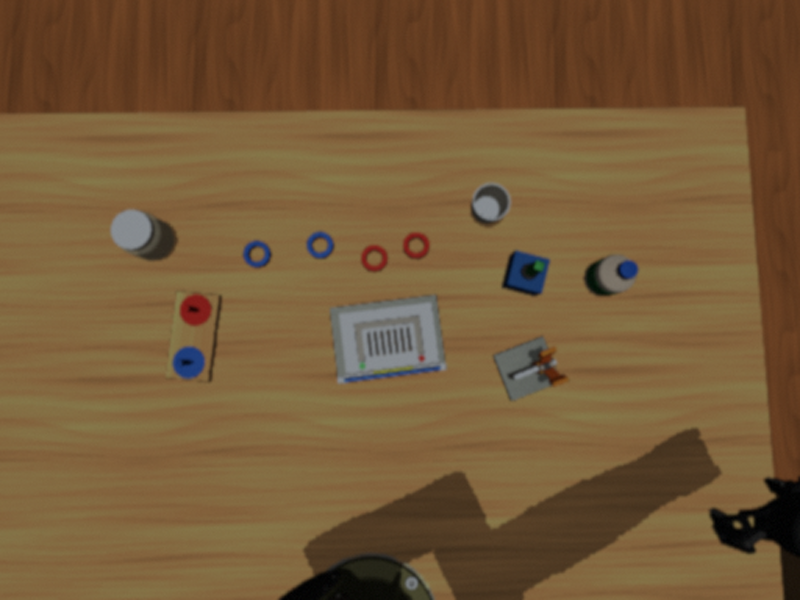

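View pics/sc0b.png

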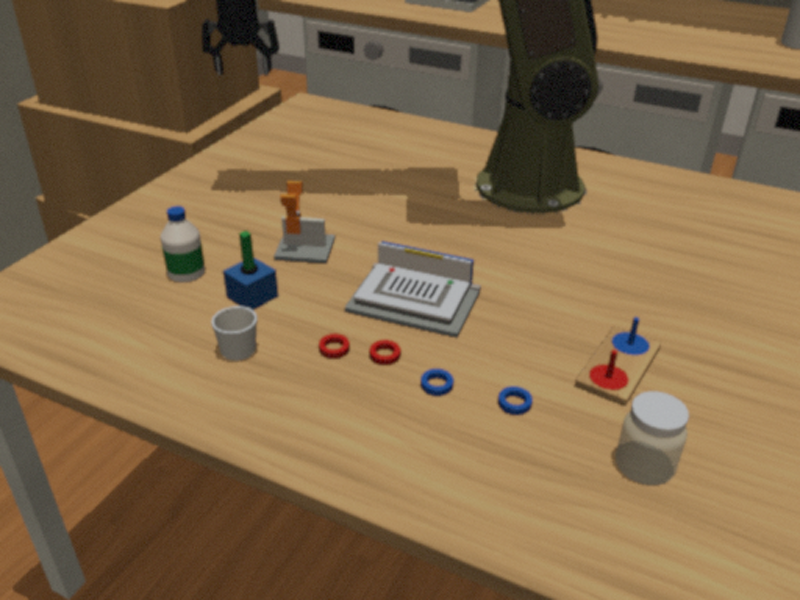

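Top view (800x600): clip on its rail at (548,365), stand at (388,340) with the lip on the robot's side, and green dot at (362,365). Also holder (527,272), blue seals (257,254) and (320,245), red seals (374,258) and (416,245), posts red (196,309) and blue (188,361), bottle (612,275), cup (491,203), jar (135,232). The scene view agrees: four seals are present.

Run:
```python
from h import *
for n,L in (('top0',dict(clip=(548,365),rail1=(495,355),rail2=(541,338),rail3=(560,385),rail4=(513,399),b1=(257,254),b2=(320,245),r1=(374,258),r2=(416,245),pr=(196,309),pb=(188,361),hold=(527,272),gr=(362,365),rd=(421,357),lipL=(342,379),lipR=(443,368))),
            ('sc0',dict(b1=(515,400),b2=(437,381),r1=(385,352),r2=(334,345)))):
    f=load(n)
    P=cloud(f)
    for k,(u,v) in L.items():
        u/=1.5625; v/=1.5625
        if k in('b1','b2','r1','r2'): print(n,k,np.round(px(f,u,v,.014),4))
        else: print(n,k,np.round(px(f,u,v),4))
    H=cv2.cvtColor(f['frame'],cv2.COLOR_RGB2HSV)
    if 1:
        for nm,(lo,hi) in dict(orange=(5,14),blue=(105,130),red=(0,4),green=(50,75)).items():
            m=((H[...,0]>=lo)&(H[...,0]<=hi)&(H[...,1]>(225 if nm=='orange' else 150))&(H[...,2]>40)).astype(np.uint8)
            c,l,s,ce=cv2.connectedComponentsWithStats(m)
            for i in range(1,c):
                if s[i,4]>12:
                    q=P[l==i]; q=q[(q[:,2]>-.01)&(q[:,2]<.2)]
                    if len(q): print(n,nm,s[i,4],np.round(ce[i]*1.5625),'mean',np.round(q.mean(0),3),'zmax',np.round(q[:,2].max(),3))
```

```text
top0 clip [ 0.4531 -0.3148  0.0838]
top0 rail1 [ 0.4713 -0.2388  0.0039]
top0 rail2 [ 0.5011 -0.3241  0.0112]
top0 rail3 [ 0.4138 -0.3574  0.0049]
top0 rail4 [ 0.3905 -0.2676  0.0113]
top0 b1 [0.6666 0.2004 0.014 ]
top0 b2 [0.6817 0.0835 0.014 ]
top0 r1 [ 0.6556 -0.0168  0.014 ]
top0 r2 [ 0.679  -0.0958  0.014 ]
top0 pr [0.5656 0.3095 0.0205]
top0 pb [0.4714 0.3215 0.0236]
top0 hold [ 0.6162 -0.2867  0.0771]
top0 gr [0.4582 0.0077 0.0261]
top0 rd [ 0.4705 -0.0994  0.0291]
top0 lipL [0.4333 0.0449 0.0155]
top0 lipR [ 0.4496 -0.1401  0.0156]
top0 blue 72 [320. 244.] mean [0.683 0.084 0.014] zmax 0.019
top0 blue 79 [256. 253.] mean [0.668 0.202 0.014] zmax 0.019
top0 blue 347 [523. 274.] mean [ 0.616 -0.285  0.056] zmax 0.063
top0 blue 88 [627. 269.] mean [ 0.611 -0.442  0.13 ] zmax 0.134
top0 blue 262 [188. 362.] mean [0.47  0.322 0.02 ] zmax 0.07
top0 red 93 [416. 245.] mean [ 0.679 -0.095  0.014] zmax 0.02
top0 red 89 [374. 257.] mean [ 0.657 -0.016  0.014] zmax 0.019
top0 red 273 [195. 309.] mean [0.565 0.312 0.02 ] zmax 0.07
top0 green 26 [538. 266.] mean [ 0.619 -0.293  0.128] zmax 0.132
sc0 b1 [0.6755 0.2063 0.014 ]
sc0 b2 [0.6893 0.0894 0.014 ]
sc0 r1 [ 0.6645 -0.0102  0.014 ]
sc0 r2 [ 0.6858 -0.0893  0.014 ]
sc0 blue 63 [175. 213.] mean [ 0.618 -0.439  0.126] zmax 0.132
sc0 blue 539 [250. 284.] mean [ 0.636 -0.281  0.04 ] zmax 0.062
sc0 blue 211 [630. 343.] mean [0.472 0.324 0.018] zmax 0.045
sc0 blue 159 [436. 381.] mean [0.688 0.087 0.011] zmax 0.018
sc0 blue 181 [514. 400.] mean [0.673 0.205 0.012] zmax 0.017
sc0 red 158 [334. 345.] mean [ 0.683 -0.092  0.011] zmax 0.018
sc0 red 168 [384. 351.] mean [ 0.661 -0.014  0.011] zmax 0.017
sc0 red 286 [608. 375.] mean [0.567 0.313 0.02 ] zmax 0.066
sc0 green 96 [247. 251.] mean [ 0.625 -0.288  0.097] zmax 0.129
sc0 green 209 [184. 262.] mean [ 0.632 -0.424  0.039] zmax 0.058
```

```bash
python3 -m crank '[[0.045,-0.023,-0.012,0,1],[0.045,-0.023,-0.012,0,1],[0.045,-0.023,-0.012,0,1],[0.045,-0.023,-0.012,0,1],[0.045,-0.023,-0.012,0,1],[0.045,-0.023,-0.012,0,1],[0,0,0,-8.3,1],[0,0,0,-8.3,1],[0,0,0,-8.3,1],[0,0,0,-8.3,1],[0,0,0,-8.3,1]]'; python3 -m crank '[[0,0,0,-8.3,1],[0,0,0,-8.3,1],[0,0,0,-8.3,1],[0,0,0,-8.3,1],[0,0,0,-8.3,1],[0,0,0,0,1]]'
python3 - <<'E'
from h import *
st(); f=grab('wrist','w1'); print(-f['R'].T@f['t'],f['R'][2],f['fovy'],f['cx'],f['cy'])
P=cloud(f); H=cv2.cvtColor(f['frame'],cv2.COLOR_RGB2HSV)
z=P[...,2]; m=(z>.06)&(z<.14)&(f['depth']>0)
print(m.sum(), np.round(P[m].min(0),3),np.round(P[m].max(0),3))
E
```

```text
time_s: 1.2
ee_pos: [0.4382, -0.3057, 0.3002]
orientation: [0.83, 0.558, -0.0, -0.0]
wrist_force: [0.3, 0.3, 0.0]
opening: 0.0854
grip_force: 0.0
time_s: 1.8
ee_pos: [0.4382, -0.3058, 0.3002]
orientation: [0.581, 0.814, -0.0, -0.0]
wrist_force: [0.3, -0.5, 0.6]
opening: 0.0857
grip_force: 0.0
t 1.8 p [ 0.4382 -0.3058  0.3002] yaw of tool y 19.02 z [-0.001  0.    -1.   ] op 0.0857 F [ 0.3 -0.5  0.6] g 0.0 q6 0.63
[ 0.41718388 -0.2419569   0.44286174] [ 0.0868754  -0.25120103 -0.96402838] 58.97426581210581 261.9202009019914 192.07672963481937
5346 [ 0.421 -0.476  0.06 ] [ 0.735 -0.127  0.132]
```

View pics/w1.png

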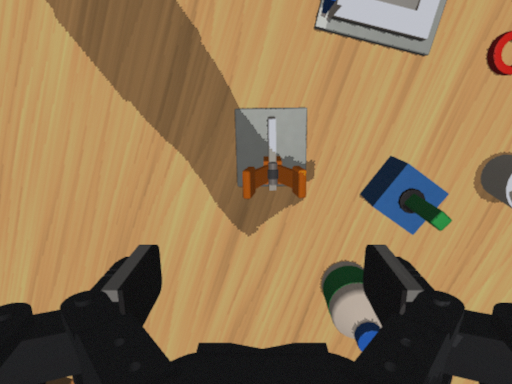

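The wrist view shows the clip on its rail plate, with pads at about (249,182) and (300,182) and the plate's top edge from (271,118) to (273,190). Holder and pick are at (415,195), and the stand is at top right.

```bash
cat >> h.py <<'E'
def blob(f,hue,zr,box=None,smin=150,vmin=30):
    P=cloud(f); H=cv2.cvtColor(f['frame'],cv2.COLOR_RGB2HSV)
    m=(H[...,0]>=hue[0])&(H[...,0]<=hue[1])&(H[...,1]>smin)&(H[...,2]>vmin)&(P[...,2]>zr[0])&(P[...,2]<zr[1])&(f['depth']>0)
    if box: b=np.zeros_like(m); b[box[1]:box[3],box[0]:box[2]]=1; m&=b
    return P[m],m
def rect(Q):
    (c,s,a)=cv2.minAreaRect((Q[:,:2]*1000).astype(np.float32)); return np.round(c,1),np.round(s,1),round(a,2),round(float(np.median(Q[:,2])*1000),1),len(Q)
E
python3 - <<'E'
from h import *
f=load('w1'); P=cloud(f)
Q,m=blob(f,(3,16),(.085,.15),(230,140,320,205)); v,u=np.nonzero(m)
for zt in (.1,.11,.12,.126): 
    q=Q[Q[:,2]>zt]
    print('clip',zt,rect(q) if len(q)>5 else 0)
l=Q[(u<272)&(Q[:,2]>.125)]; r=Q[(u>272)&(Q[:,2]>.125)]
print('pads',rect(l),l.mean(0),rect(r),r.mean(0))
# plate top
b=np.zeros_like(P[...,2],bool); b[112:195,262:282]=1
q=P[b&(P[...,2]>.06)&(P[...,2]<.076)&(cv2.cvtColor(f['frame'],cv2.COLOR_RGB2HSV)[...,1]<60)]; print('plate',rect(q))
b=np.zeros_like(b); b[100:205,228:315]=1
q=P[b&(P[...,2]>.006)&(P[...,2]<.018)]; print('base',rect(q))
Q,m=blob(f,(100,130),(.05,.062),(355,150,455,240)); print('holder',rect(Q))
Q,m=blob(f,(45,80),(.12,.14),(355,150,470,240)); print('grip',rect(Q))
print(np.round([px(f,u,v) for u,v in((249,178),(300,178),(272,122),(273,187))],4))
E
```

```text
clip 0.1 (array([ 453.6, -313.2]), array([60.7, 28.3]), 20.19, 126.3, 931)
clip 0.11 (array([ 453.6, -313.2]), array([60.7, 28.3]), 20.19, 128.6, 746)
clip 0.12 (array([ 453.6, -313.2]), array([60.7, 28.3]), 20.19, 129.3, 582)
clip 0.126 (array([ 453.6, -313.2]), array([60.7, 28.3]), 20.19, 129.6, 467)
pads (array([ 429. , -321.5]), array([ 8.6, 26.9]), 18.81, 129.6, 235) [ 0.42909658 -0.32123458  0.12933126] (array([ 477.8, -304.3]), array([ 8.6, 28.3]), 21.18, 129.5, 251) [ 0.47776423 -0.30408356  0.12927883]
plate (array([ 447.3, -296.3]), array([ 7.8, 79.8]), 19.69, 68.1, 377)
base (array([ 447.2, -296.4]), array([90.3, 99.7]), 19.55, 12.2, 3833)
holder (array([ 621. , -293.9]), array([61.8, 64.7]), 74.15, 56.3, 2046)
grip (array([ 620.1, -293.9]), array([14.7, 15.2]), 69.81, 128.9, 261)
[[ 0.4293 -0.3146  0.1295]
 [ 0.4748 -0.2986  0.1301]
 [ 0.4355 -0.2616  0.0679]
 [ 0.4609 -0.3298  0.0682]]
```

Run:
```python
from h import *
go(.4535,-.313,.097,19.7)
```

```text
t 1.85 p [ 0.4382 -0.3058  0.3003] yaw of tool y 18.83 z [-0.001  0.    -1.   ] op 0.0856 F [ 0.  -0.  -0.1] g 0.0 q6 0.633
tool shift mm [-11.9  12.2 203.3]
spin deg -0.87
```

```bash
python3 -m crank '[[-0.012,0.012,0.04,-0.8,1],[0,0,0.04,0,1],[0,0,0.04,0,1],[0,0,0.03,0,1],[0,0,0.025,0,1],[0,0,0.018,0,1],[0,0,0.01,0,1],[0,0,0,0,1],[0,0,0,0,1]]' 40
python3 - <<'E'
from h import *
go(.4535,-.313,.097,19.7)
E
```

```text
time_s: 2.75
ee_pos: [0.454, -0.3137, 0.0983]
orientation: [0.575, 0.818, 0.0, 0.0]
wrist_force: [-0.2, 0.9, -0.5]
opening: 0.0854
grip_force: 0.0
t 2.75 p [ 0.454  -0.3137  0.0983] yaw of tool y 19.74 z [ 0.001 -0.    -1.   ] op 0.0854 F [-0.2  0.9 -0.5] g 0.0 q6 0.622
tool shift mm [ 0.8 -0.3  1.3]
spin deg 0.04
```

```bash
python3 -m crank '[[0,0,0.001,0,-1],[0,0,0,0,-1],[0,0,0,0,-1],[0,0,0,0,-1],[0,0,0,0,-1],[0,0,0,0,-1],[0,0,0,0,-1],[0,0,0,0,-1]]' 40
python3 - <<'E'
from h import *
st();f=grab('wrist','w2')
E
```

```text
time_s: 3.55
ee_pos: [0.4536, -0.3134, 0.0966]
orientation: [0.575, 0.818, 0.0, -0.0]
wrist_force: [0.2, -0.0, -0.8]
opening: 0.0345
grip_force: 44.6
t 3.55 p [ 0.4536 -0.3134  0.0966] yaw of tool y 19.8 z [-0.  0. -1.] op 0.0345 F [ 0.2 -0.  -0.8] g 44.6 q6 0.621
```

View pics/w2.png

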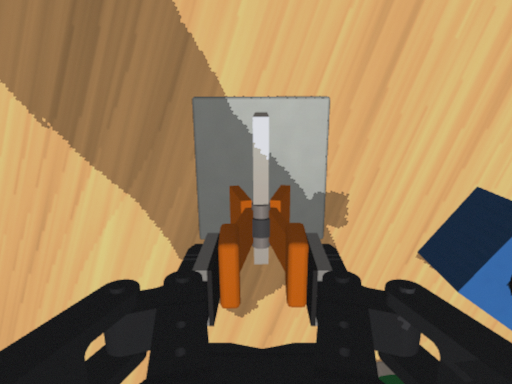

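Fingers stopped at 34.5 mm; the clip is pinched to its stop with both jaws clear of the plate (jaws at (240,200) and (283,200)). I lift straight up and go on to survey the stand.

```bash
python3 -m crank '[[0,0,-0.015,0,-1],[0,0,-0.025,0,-1],[0,0,-0.035,0,-1],[0,0,-0.04,0,-1],[0,0,-0.04,0,-1],[0.03,0.015,-0.03,0,-1],[0.04,0.02,-0.015,0,-1],[0.045,0.022,0,0,-1],[0.045,0.022,0,0,-1],[0.04,0.02,0,0,-1],[0.03,0.01,0,0,-1],[0.01,0.005,0,0,-1]]'; python3 -m crank '[[0,0,0,7.5,-1],[0,0,0,7.3,-1],[0,0,0,0,-1],[0,0,0,0,-1]]'
python3 - <<'E'
from h import *
st();f=grab('wrist','w3'); grab('top','top3')
E
```

```text
time_s: 4.8
ee_pos: [0.4792, -0.0465, 0.2968]
orientation: [0.574, 0.819, 0.0, -0.0]
wrist_force: [0.8, -1.2, -0.9]
opening: 0.0348
grip_force: 44.7
time_s: 5.2
ee_pos: [0.4796, -0.0497, 0.2966]
orientation: [0.675, 0.738, -0.0, 0.0]
wrist_force: [0.0, 0.6, -0.8]
opening: 0.0347
grip_force: 44.7
t 5.2 p [ 0.4796 -0.0497  0.2966] yaw of tool y 5.13 z [-0. -0. -1.] op 0.0347 F [ 0.   0.6 -0.8] g 44.7 q6 1.378
```

View pics/w3.png

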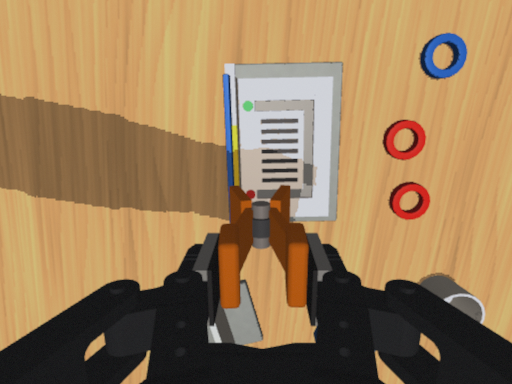

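The wrist view shows the lip and blue board from (230,75) to (236,205), with the yellow strip at (235,145). Green dot is at (248,105), red dot at (250,194); the seam is a U open toward the lip. Seals sit at (405,140), (410,201) and (444,55).

Run:
```python
from h import *
f=load('w3'); P=cloud(f); H=cv2.cvtColor(f['frame'],cv2.COLOR_RGB2HSV); Z=P[...,2]
b=np.zeros_like(Z,bool); b[50:230,215:350]=1; b[180:,225:295]=0
q=P[b&(Z>.062)&(Z<.075)]; print('boardtop+lip',rect(q)); 
for nm,lo,hi in (('blue',100,130),('yellow',22,35)):
    Q,_=blob(f,(lo,hi),(.05,.08),(215,50,300,190),100); print(nm,rect(Q), Q.mean(0))
q=P[b&(Z>.006)&(Z<.016)]; print('base',rect(q),q[:,2].mean())
q=P[b&(Z>.024)&(Z<.031)]; print('plate',rect(q),q[:,2].mean())
q=P[b&(Z>.018)&(Z<.0245)&(P[...,0]>.45)]; print('groove',rect(q),q[:,2].mean())
for n in((45,80),(0,5)):
    Q,_=blob(f,n,(.02,.04),(235,90,270,205)); print('dot',Q.mean(0),len(Q))
for n in ('w3','top3'):
  f=load(n)
  for nm,h in(('red',(0,5)),('blue',(105,130))):
    Q,m=blob(f,h,(.008,.022),None,150,30); Q=Q
    c,l,s,ce=cv2.connectedComponentsWithStats(m.astype(np.uint8))
    P=cloud(f)
    for i in range(1,c):
        if s[i,4]>40:
            q=P[l==i]; print(n,nm,np.round(cv2.minEnclosingCircle((q[:,:2]*1000).astype(np.float32))[0],1),rect(q),np.round(ce[i]))
f=load('top3'); P=cloud(f)
Q,_=blob(f,(45,80),(.12,.14)); print('grip top',rect(Q) if len(Q)>4 else 0)
Q,_=blob(f,(100,130),(.05,.062),(315,150,360,195)); print('holder top',rect(Q))
for h,bx in(((0,5),(105,180,150,220)),((105,130),(100,210,145,250))):
    Q,m=blob(f,h,(.04,.075),bx,100); print('post',Q.mean(0),rect(Q) if len(Q)>2 else len(Q))
    Q,m=blob(f,h,(.01,.03),bx,100); print('disc',rect(Q))
```

```text
boardtop+lip (array([443.5, -17. ]), array([ 13., 112.]), 6.33, 68.1, 1167)
blue (array([440.9, -21.1]), array([  5.6, 119.6]), 6.38, 67.9, 629) [ 0.44110248 -0.01825113  0.06693299]
yellow (array([449.8, -47.3]), array([ 7. , 67.5]), 6.2, 68.2, 334) [ 0.45067628 -0.0448051   0.06714701]
base (array([507. , -39.5]), array([139.9, 200.4]), 6.36, 12.1, 3020) 0.01216663094566479
plate (array([507.8, -41.6]), array([110.4, 170. ]), 6.28, 27.2, 9120) 0.027231462904520488
groove (array([505.8, -32.7]), array([ 70.3, 139. ]), 6.25, 22.2, 1516) 0.02219980146439235
dot [nan nan nan] 0
dot [ 0.47089289 -0.09941657  0.02794036] 45
w3 red [657.2 -16.9] (array([656.6, -15.9]), array([48.6, 48.1]), 57.86, 14.0, 827) [404. 139.]
w3 red [680.1 -94.8] (array([679.8, -94.1]), array([49.1, 46.8]), 2.2, 14.0, 739) [410. 201.]
w3 blue [683.3  84.7] (array([683.3,  84.8]), array([48.9, 47.3]), 8.62, 13.9, 1021) [444.  55.]
top3 red [679.2 -95.3] (array([679.9, -95.2]), array([41.3, 44.8]), 88.48, 14.6, 107) [266. 157.]
top3 red [656.4 -17.2] (array([657.4, -17.4]), array([46.2, 41.6]), 43.13, 14.4, 99) [2
[... 259 characters left out ...]
([41.1, 42. ]), 87.86, 13.7, 78) [164. 162.]
top3 blue [470.7 323.8] (array([470.2, 323.6]), array([49.8, 48.1]), 89.85, 16.7, 237) [121. 231.]
grip top (array([ 620.4, -292.7]), array([14.9, 16.5]), 78.96, 128.7, 28)
holder top (array([ 619.3, -291.6]), array([60.9, 62.9]), 74.29, 56.4, 338)
post [0.56395109 0.31067454 0.05812248] (array([564. , 311.6]), array([7.7, 7.8]), 9.63, 61.7, 20)
disc (array([566.2, 312.7]), array([52.1, 52.2]), 46.46, 16.9, 259)
post [0.46954672 0.32194739 0.0598205 ] (array([469.4, 323.3]), array([9.3, 5.7]), 86.84, 62.9, 19)
disc (array([470.1, 323.2]), array([52.8, 51.7]), 43.66, 16.7, 271)<stdin>:11: RuntimeWarning: Mean of empty slice.
  ret = um.true_divide(
```

```bash
python3 -m crank '[[0.004,-0.032,0.01,-1.2,-1],[0,0,0.04,0,-1],[0,0,0.04,0,-1],[0,0,0.04,0,-1],[0,0,0.025,0,-1],[0,0,0,0,-1],[0,0,0,0,-1],[0,0,0,0,-1]]'
python3 - <<'E'
from h import *
go(.4472,-.0483,.0966,6.3); f=grab('wrist','w4')
E
```

```text
time_s: 6.1
ee_pos: [0.4488, -0.0482, 0.1434]
orientation: [0.668, 0.744, 0.001, 0.001]
wrist_force: [0.4, 0.2, -0.7]
opening: 0.0345
grip_force: 44.6
t 6.1 p [ 0.4488 -0.0482  0.1434] yaw of tool y 6.21 z [ 0.003 -0.    -1.   ] op 0.0345 F [ 0.4  0.2 -0.7] g 44.6 q6 1.355
tool shift mm [ 0.1 -1.7 46.7]
spin deg -0.09
```

View pics/w4.png

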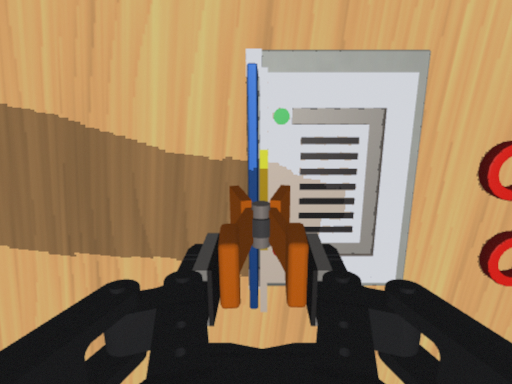

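The lip and board run between the open jaws: board about col 253, lip col 263, jaws at 240 and 283. I shift 1.7 mm and lower.

```bash
python3 -m crank '[[0,-0.0017,0.005,-0.1,-1],[0,0,0.01,0,-1],[0,0,0.01,0,-1],[0,0,0.01,0,-1],[0,0,0.007,0,-1],[0,0,0.004,0,-1],[0,0,0,0,-1],[0,0,0,0,-1]]'
python3 - <<'E'
from h import *
go(.4472,-.0483,.0966,6.3); f=grab('wrist','w5')
E
```

```text
time_s: 6.95
ee_pos: [0.4471, -0.0484, 0.0971]
orientation: [0.667, 0.745, 0.001, 0.001]
wrist_force: [-3.4, -0.8, 18.6]
opening: 0.0344
grip_force: 52.7
t 6.95 p [ 0.4471 -0.0484  0.0971] yaw of tool y 6.3 z [ 0.003 -0.001 -1.   ] op 0.0344 F [-3.4 -0.8 18.6] g 52.7 q6 1.353
tool shift mm [0.1 0.1 0.5]
spin deg -0.0
```

View pics/w5.png

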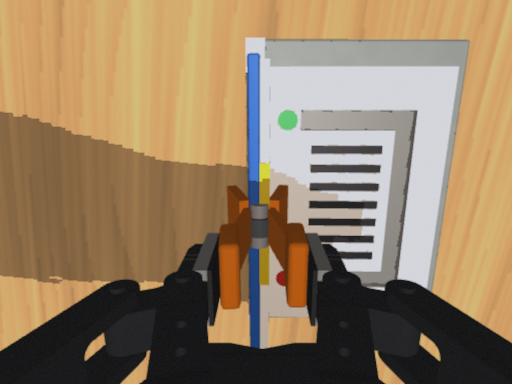

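The clip straddles lip and board with jaws on either side, but the 12 mm stack presses near the hinge (18.6 N). I back off 3 mm and let go.

```bash
python3 -m crank '[[0,0,-0.003,0,-1],[0,0,0,0,-1],[0,0,0,0,-1]]';  python3 -m crank '[[0,0,0,0,-0.1],[0,0,0,0,0.1],[0,0,0,0,0.3],[0,0,0,0,0.6],[0,0,0,0,1],[0,0,0,0,1],[0,0,0,0,1],[0,0,0,0,1]]'
python3 - <<'E'
from h import *
st(); f=grab('wrist','w6')
Q,m=blob(f,(3,16),(.06,.16),(150,140,360,330)); print(rect(Q),Q[:,2].max())
q=Q[Q[:,2]>Q[:,2].max()-.008]; print(rect(q))
E
```

```text
time_s: 7.3
ee_pos: [0.4464, -0.0483, 0.0975]
orientation: [0.667, 0.745, 0.0, 0.0]
wrist_force: [5.1, -1.4, -10.0]
opening: 0.0344
grip_force: 47.8
time_s: 8.1
ee_pos: [0.4457, -0.0481, 0.0987]
orientation: [0.667, 0.745, 0.0, 0.0]
wrist_force: [0.4, -0.1, -0.2]
opening: 0.0851
grip_force: 0.0
t 8.1 p [ 0.4457 -0.0481  0.0987] yaw of tool y 6.3 z [ 0. -0. -1.] op 0.0851 F [ 0.4 -0.1 -0.2] g 0.0 q6 1.353
(array([446. , -46.3]), array([43.7, 28.1]), 6.11, 116.3, 5888) 0.1255262519085218
(array([446. , -46.4]), array([43.7, 28. ]), 6.11, 123.1, 2837)
```

View pics/w6.png

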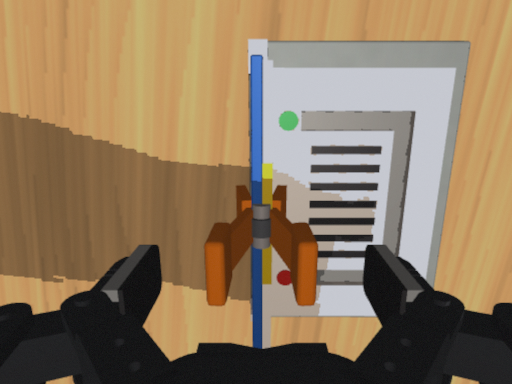

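The clip, let go, sits centred on the lip at (262,225) over the yellow strip, with handles 43.7 mm wide, so it grips the 12 mm stack. Next come the groove measurement from this view and the move over to the pick.

```bash
python3 -m crank '[[0,0,-0.02,0,1],[0,0,-0.04,0,1],[0,0,-0.04,0,1],[-0.03,0.018,-0.04,0,1],[-0.042,0.024,-0.02,0,1],[-0.042,0.024,0,0,1],[-0.042,0.023,0,0,1],[-0.042,0.023,0,0,1],[-0.042,0.02,0,0,1],[-0.024,0.014,0,7.3,1],[0,0,0,7.3,1],[0,0,0,7.3,1]]';python3 -m crank '[[0,0,0,0,1],[0,0,0,0,1],[0,0,0,0,1]]'
python3 - <<'E'
from h import *
f=load('w6'); P=cloud(f); H=cv2.cvtColor(f['frame'],cv2.COLOR_RGB2HSV); Z=P[...,2]
b=np.zeros_like(Z,bool); b[35:325,268:475]=1
ex=np.array([np.cos(np.radians(6.3)),np.sin(np.radians(6.3))]); ey=np.array([-ex[1],ex[0]])
q=P[b&(Z>.025)&(Z<.029)]; C=np.array(rect(q)[0]); print('plate',rect(q))
q=P[b&(Z>.008)&(Z<.016)]; print('base',rect(q))
m=b&(Z>.019)&(Z<.0238); q=P[m]; a=np.c_[(q[:,:2]*1000-C)@ex,(q[:,:2]*1000-C)@ey]; print('groove',rect(q),np.percentile(a,[0.5,5,50,95,99.5],axis=0).round(1).tolist(), q[:,2].mean())
# coarse occupancy of groove in cover frame
h,_,_=np.histogram2d(a[:,0],a[:,1],bins=[np.arange(-52,53,4),np.arange(-84,85,4)]); 
for r in h: print(''.join('#' if v>4 else '+' if v>0 else '.' for v in r))
for n in((45,80),(0,5)):
    Q,_=blob(f,n,(.02,.04),(270,90,305,295)); d=Q[:,:2]*1000-C; print('dot',(d@ex).mean(),(d@ey).mean(),len(Q))
print('---')
st(); f=grab('wrist','w7')
Q,m=blob(f,(100,130),(.05,.062)); print('holder',rect(Q))
Q,m=blob(f,(45,80),(.12,.14),(150,100,380,384)); print('grip',rect(Q),np.nonzero(m)[1].mean(),np.nonzero(m)[0].mean())
E
```

```text
time_s: 9.35
ee_pos: [0.6174, -0.2922, 0.2541]
orientation: [0.799, 0.602, -0.0, -0.001]
wrist_force: [-0.2, -0.4, -0.3]
opening: 0.0853
grip_force: 0.0
time_s: 9.65
ee_pos: [0.6172, -0.2909, 0.2555]
orientation: [0.796, 0.606, -0.0, 0.0]
wrist_force: [0.5, 0.4, 0.8]
opening: 0.0851
grip_force: 0.0
plate (array([507.3, -41.5]), array([109.6, 170.4]), 6.34, 27.2, 29451)
base (array([513.6, -37.9]), array([127.3, 199.6]), 6.44, 12.1, 7637)
groove (array([506.3, -41.7]), array([ 70.3, 120.6]), 6.63, 22.2, 4696) [[-35.7, -60.1], [-29.1, -56.6], [19.1, 41.9], [32.6, 58.9], [33.4, 60.1]] 0.022206246436891716
..........................................
..........................................
..........................................
.................................###+.....
.................................###+.....
.................................###......
.................................###+.....
.....+###........................###+.....
.....+###........................###+.....
.....####........................###+.....
.....+###........................####.....
.....+###........
[... 367 characters left out ...]
..
...........#########################+.....
...........#########################......
..........................................
..........................................
..........................................
..........................................
dot nan nan 0
dot -45.47500137095349 -53.40378328979704 157
---
t 9.65 p [ 0.6172 -0.2909  0.2555] yaw of tool y -15.47 z [ 0. -0. -1.] op 0.0851 F [0.5 0.4 0.8] g 0.0 q6 1.4
holder (array([ 621.9, -294.1]), array([63.1, 62.1]), 73.9, 56.1, 2723)
grip (array([ 621.8, -293.8]), array([14.8, 15.5]), 69.87, 128.6, 199) 267.2613065326633 186.78391959798995<stdin>:12: RuntimeWarning: Mean of empty slice.
  ret = ret.dtype.type(ret / rcount)
```

View pics/w7.png

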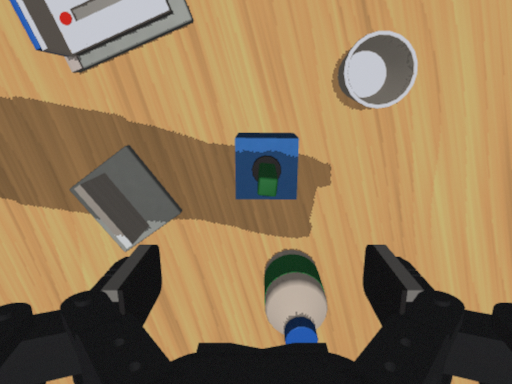

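Holder is centred at (267,172), the pick's grip top at (267,187), and bottle and cup are well clear. The seam in the cover's frame: sides at y = ±54 mm, long side at x = +28, ends at x = -28. Holder and grip agree between w1 and w7 within 1.7 mm.

```bash
python3 -m crank '[[0,0,0,4.6,1],[0,0,0.03,0,1],[0,0,0,0,1]]' 30 >/dev/null
python3 - <<'E'
from h import *
f=grab('wrist','w8')
Q,m=blob(f,(100,130),(.05,.062),(180,100,380,300)); print('holder',rect(Q))
Q,m=blob(f,(45,80),(.12,.14),(180,100,350,300)); print('grip',rect(Q))
go(.6218,-.2938,.080,-20)
E
```

```text
holder (array([ 621.7, -294.1]), array([63.4, 62.7]), 74.13, 56.1, 3280)
grip (array([ 621.9, -293.8]), array([15.1, 15.4]), 69.99, 128.7, 309)
t 10.05 p [ 0.6158 -0.2902  0.2237] yaw of tool y -20.13 z [-0.004  0.002 -1.   ] op 0.0857 F [-0.   0.5  0.5] g 0.0 q6 1.482
tool shift mm [ -1.3   7.4 143.7]
spin deg -0.13
```

```bash
python3 -m crank '[[-0.001,0.006,0.03,0,1],[0,0,0.03,0,1],[0,0,0.03,0,1],[0,0,0.025,0,1],[0,0,0.015,0,1],[0,0,0.008,0,1],[0,0,0,0,1],[0,0,0,0,1],[0,0,0,0,1]]'
python3 - <<'E'
from h import *
go(.6218,-.2938,.080,-20)
E
```

```text
time_s: 10.95
ee_pos: [0.6235, -0.2946, 0.089]
orientation: [0.82, 0.572, 0.001, 0.001]
wrist_force: [0.0, -0.4, 0.7]
opening: 0.0854
grip_force: 0.0
t 10.95 p [ 0.6235 -0.2946  0.089 ] yaw of tool y -20.19 z [ 0.002 -0.001 -1.   ] op 0.0854 F [ 0.  -0.4  0.7] g 0.0 q6 1.482
tool shift mm [ 0.1 -1.9  9. ]
spin deg -0.19
```

```bash
python3 -m crank '[[0,-0.0015,0.005,-0.1,1],[0,0,0.004,0,1],[0,0,0,0,1],[0,0,0,0,1],[0,0,0,0,-0.4],[0,0,0,0,-1],[0,0,0,0,-1],[0,0,0,0,-1],[0,0,0,0,-1],[0,0,0,0,-1],[0,0,0,0,-1]]' 40
python3 - <<'E'
from h import *
st()
E
```

```text
time_s: 12.05
ee_pos: [0.6212, -0.2936, 0.0785]
orientation: [0.82, 0.573, 0.0, 0.0]
wrist_force: [-0.0, 0.2, 1.8]
opening: 0.0155
grip_force: 40.0
t 12.05 p [ 0.6212 -0.2936  0.0785] yaw of tool y -20.1 z [ 0. -0. -1.] op 0.0155 F [-0.   0.2  1.8] g 40.0 q6 1.48
```

```bash
python3 -m crank '[[0,0,-0.01,0,-1],[0,0,-0.02,0,-1],[0,0,-0.03,0,-1],[0,0,-0.03,0,-1],[0,0,-0.03,0,-1],[0,0,-0.02,0,-1],[0.01,-0.01,-0.01,0,-1],[0.02,-0.021,0,0,-1],[0.03,-0.031,0,0,-1],[0.033,-0.034,0,0,-1],[0.033,-0.034,0,0,-1],[0.033,-0.034,0,0,-1]]'; python3 -m crank '[[0.033,-0.034,0,0,-1],[0.026,-0.028,0,0,-1],[0.012,-0.012,0,0,-1],[0.004,-0.004,0,0,-1],[0,0,0,-6.6,-1],[0,0,0,-6.6,-1],[0,0,0,-6.6,-1],[0,0,0,-6.6,-1],[0,0,0,0,-1],[0,0,0,0,-1],[0,0,0,0,-1]]'
python3 - <<'E'
from h import *
go(.4737,.0091,.2285,6.33)
f=grab('wrist','w9');
E
```

```text
time_s: 13.25
ee_pos: [0.5196, -0.0858, 0.2278]
orientation: [0.82, 0.573, -0.0, -0.001]
wrist_force: [-0.1, 1.3, -0.1]
opening: 0.0153
grip_force: 39.8
time_s: 14.35
ee_pos: [0.4742, 0.0091, 0.2282]
orientation: [0.668, 0.744, -0.0, -0.0]
wrist_force: [0.6, 0.6, -1.4]
opening: 0.0154
grip_force: 39.7
t 14.35 p [0.4742 0.0091 0.2282] yaw of tool y 6.17 z [-0. -0. -1.] op 0.0154 F [ 0.6  0.6 -1.4] g 39.7 q6 1.482
tool shift mm [ 0.1 -0.5 -0.3]
spin deg -0.16
```

View pics/w9.png

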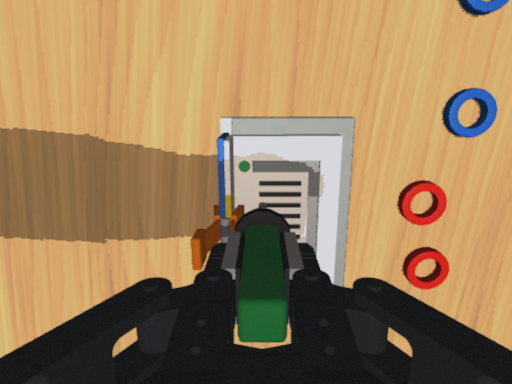

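The clip is on the lip at (225,230), the pick hangs straight in the fingers with its tip at about (262,206), and the seam's green end is at (252,166). I cross-check the groove from this new viewpoint and the top camera.

Run:
```python
from h import *
f=load('w9')
tip=proj(f,(.4742,.0091,.154)); print('tip px',np.round(tip))
ex=np.array([np.cos(np.radians(6.33)),np.sin(np.radians(6.33))]); ey=np.array([-ex[1],ex[0]]); C=np.array([507.5,-41.5])
for nm in('w9','top3'):
    f=load(nm);P=cloud(f);Z=P[...,2];XY=P[...,:2]*1000-C; a=XY@ex; b=XY@ey
    # groove sides: green side -30..10 ; long side
    for lab,m in (('green side y',(Z>.019)&(Z<.0245)&(a>-25)&(a<15)&(b>40)&(b<70)),('long x',(Z>.019)&(Z<.0245)&(b>0)&(b<50)&(a>15)&(a<42))):
        v=(b if 'y' in lab else a)[m]; print(nm,lab,len(v),np.percentile(v,[2,50,98]).round(1) if len(v) else '')
    m=(Z>.024)&(Z<.03)&(abs(a)<70)&(b>20)&(b<110); print(nm,'plate x edges',np.percentile(a[m],[.5,99.5]).round(1),'y',np.percentile(b[m],99.5).round(1))
    m=(Z>.064)&(Z<.072)&(abs(a)<90)&(b>30)&(b<110); print(nm,'lip/board x',np.percentile(a[m],[1,99]).round(1))
```

```text
tip px [260. 203.]
w9 green side y 417 [47.9 53.3 58.7]
w9 long x 511 [18.9 27.2 32.8]
w9 plate x edges [-56.   53.3] y 84.9
w9 lip/board x [-67.1 -56.2]
top3 green side y 0 
top3 long x 0 Traceback (most recent call last):
  File "<stdin>", line 10, in <module>
    return _quantile_unchecked(
        a, q, axis, out, overwrite_input, method, keepdims, weights)
    return _ureduce(a,
                    func=_quantile_ureduce_func,
    ...<5 lines>...
                    overwrite_input=overwrite_input,
                    method=method)
    r = func(a, **kwargs)
    result = _quantile(arr,
                       quantiles=q,
    ...<2 lines>...
                       out=out,
                       weights=wgt)
    slices_having_nans = np.isnan(arr[-1, ...])
                                  ~~~^^^^^^^^^
IndexError: index -1 is out of bounds for axis 0 with size 0
```

```bash
python3 -m crank '[[-0.0004,-0.0014,0.01,-0.15,-1],[0,0,0.02,0,-1],[0,0,0.025,0,-1],[0,0,0.025,0,-1],[0,0,0.02,0,-1],[0,0,0.015,0,-1],[0,0,0.008,0,-1],[0,0,0,0,-1],[0,0,0,0,-1],[0,0,0,0,-1]]'
python3 - <<'E'
from h import *
go(.4728,.0085,.098,6.33)
E
```

```text
time_s: 15.4
ee_pos: [0.4736, 0.0088, 0.1061]
orientation: [0.666, 0.746, 0.0, 0.001]
wrist_force: [0.4, 0.2, 0.0]
opening: 0.0156
grip_force: 39.7
t 15.4 p [0.4736 0.0088 0.1061] yaw of tool y 6.44 z [ 0.001  0.    -1.   ] op 0.0156 F [0.4 0.2 0. ] g 39.7 q6 1.477
tool shift mm [-0.2 -0.9  8.1]
spin deg 0.11
```

```bash
python3 -m crank '[[0,-0.0008,0.001,0,-1],[0,0,0.002,0,-1],[0,0,0.002,0,-1],[0,0,0.0015,0,-1],[0,0,0.001,0,-1],[0,0,0,0,-1],[0,0,0,0,-1]]'
python3 - <<'E'
from h import *
go(.4728,.0085,.098,6.33)
E
```

```text
time_s: 16.1
ee_pos: [0.4721, 0.0087, 0.0978]
orientation: [0.666, 0.746, -0.0, -0.0]
wrist_force: [0.1, -0.8, -0.3]
opening: 0.0154
grip_force: 39.7
t 16.1 p [0.4721 0.0087 0.0978] yaw of tool y 6.45 z [-0. -0. -1.] op 0.0154 F [ 0.1 -0.8 -0.3] g 39.7 q6 1.477
tool shift mm [-0.2  0.7 -0.2]
spin deg 0.12
```

```bash
python3 -m crank '[[0,0,0.0007,0,-1],[0,0,0,0,-1],[0,0,0,0,-1]]'
python3 - <<'E'
from h import *
f=grab('wrist','w10'); st()
cv2.imwrite('pics/w10c.png',cv2.resize(f['frame'][100:290,170:430,::-1],(780,570),interpolation=cv2.INTER_CUBIC))
E
```

```text
time_s: 16.4
ee_pos: [0.4721, 0.0087, 0.0972]
orientation: [0.666, 0.746, -0.0, -0.0]
wrist_force: [0.9, 0.2, 0.2]
opening: 0.015
grip_force: 39.7
t 16.45 p [0.4721 0.0087 0.0972] yaw of tool y 6.45 z [-0.  0. -1.] op 0.0155 F [-0.1  0.2 -0.2] g 39.7 q6 1.477
```

View pics/w10c.png

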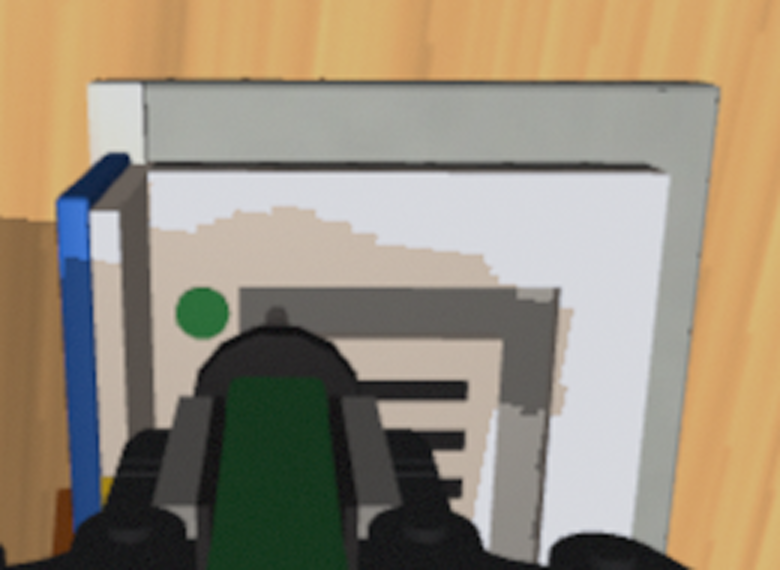

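The tip is down in the groove's green end: crop (278,315), groove rows 288–338, groove end at col 240, so about 9 mm from the end and near mid-width. No contact force, so I run the first side.

```bash
python3 -m crank '[[0,0.002,0,0,-1],[0,0.004,0,0,-1],[0,0.004,0,0,-1],[0,0.004,0,0,-1],[0,0.004,0,0,-1],[0,0.004,0,0,-1],[0,0.004,0,0,-1],[0,0.002,0,0,-1],[0,0,0,0,-1]]'; python3 -m crank '[[0,0.002,0,0,-1],[0,0.004,0,0,-1],[0,0.004,0,0,-1],[0,0.004,0,0,-1],[0,0.004,0,0,-1],[0,0.004,0,0,-1],[0,0.003,0,0,-1],[0,0.002,0,0,-1],[0,0,0,0,-1],[0,0,0,0,-1]]'
python3 - <<'E'
from h import *
go(.5285,.0147,.097,6.33); f=grab('wrist','w11')
cv2.imwrite('pics/w11c.png',cv2.resize(f['frame'][100:290,170:430,::-1],(780,570),interpolation=cv2.INTER_CUBIC))
E
```

```text
time_s: 17.35
ee_pos: [0.5002, 0.0119, 0.0971]
orientation: [0.666, 0.746, 0.0, 0.0]
wrist_force: [-0.2, -1.0, -1.7]
opening: 0.0154
grip_force: 39.7
time_s: 18.35
ee_pos: [0.5266, 0.0149, 0.0971]
orientation: [0.666, 0.746, -0.0, -0.0]
wrist_force: [-0.9, 0.8, -1.0]
opening: 0.0154
grip_force: 39.7
t 18.35 p [0.5266 0.0149 0.0971] yaw of tool y 6.45 z [-0. -0. -1.] op 0.0154 F [-0.9  0.8 -1. ] g 39.7 q6 1.486
tool shift mm [-0.4  1.9  0.1]
spin deg 0.12
```

View pics/w11c.png

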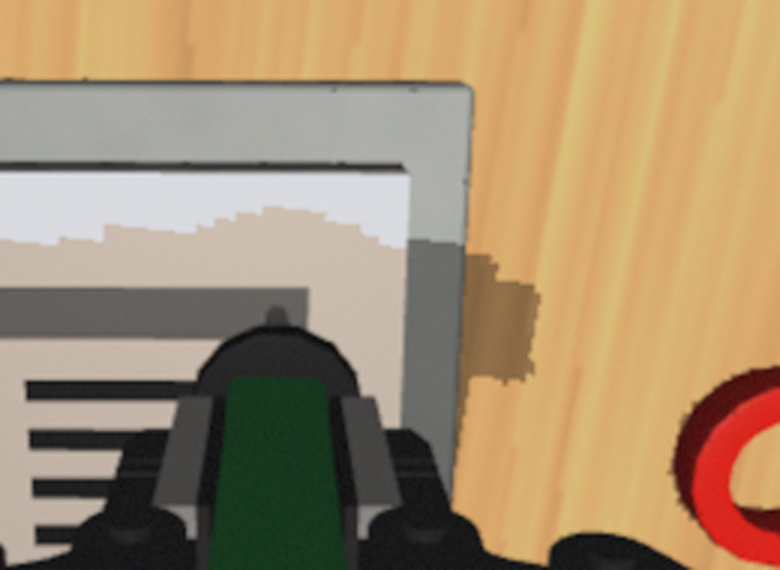

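Tip at crop (278,315), 7 mm from the corner's outer edge (col 308), so I advance 1 mm and then run the long side.

```bash
python3 -m crank '[[0,0.001,0,0,-1],[-0.002,0,0,0,-1],[-0.004,0,0,0,-1],[-0.004,0,0,0,-1],[-0.004,0,0,0,-1],[-0.004,0,0,0,-1],[-0.004,0,0,0,-1],[-0.004,0,0,0,-1],[-0.004,0,0,0,-1],[-0.004,0,0,0,-1],[-0.002,0,0,0,-1],[0,0,0,0,-1]]'; python3 -m crank '[[-0.002,0,0,0,-1],[-0.004,0,0,0,-1],[-0.004,0,0,0,-1],[-0.004,0,0,0,-1],[-0.004,0,0,0,-1],[-0.004,0,0,0,-1],[-0.004,0,0,0,-1],[-0.004,0,0,0,-1],[-0.004,0,0,0,-1],[-0.002,0,0,0,-1],[0,0,0,0,-1]]'; python3 -m crank '[[-0.002,0,0,0,-1],[-0.004,0,0,0,-1],[-0.004,0,0,0,-1],[-0.004,0,0,0,-1],[-0.004,0,0,0,-1],[-0.004,0,0,0,-1],[-0.004,0,0,0,-1],[-0.004,0,0,0,-1],[-0.004,0,0,0,-1],[-0.002,0,0,0,-1],[0,0,0,0,-1],[0,0,0,0,-1]]'
python3 - <<'E'
from h import *
go(.5404,-.0927,.097,6.33); f=grab('wrist','w12')
cv2.imwrite('pics/w12c.png',cv2.resize(f['frame'][100:290,170:430,::-1],(780,570),interpolation=cv2.INTER_CUBIC))
E
```

```text
time_s: 19.6
ee_pos: [0.5319, -0.0211, 0.0971]
orientation: [0.666, 0.746, 0.0, 0.0]
wrist_force: [0.3, 0.5, -0.5]
opening: 0.0152
grip_force: 39.7
time_s: 20.7
ee_pos: [0.5359, -0.0569, 0.0971]
orientation: [0.666, 0.746, 0.0, 0.0]
wrist_force: [-0.5, 0.3, -0.3]
opening: 0.0154
grip_force: 39.7
time_s: 21.9
ee_pos: [0.5399, -0.0923, 0.0971]
orientation: [0.666, 0.746, 0.0, -0.0]
wrist_force: [0.0, -0.9, -0.9]
opening: 0.0155
grip_force: 39.7
t 21.9 p [ 0.5399 -0.0923  0.0971] yaw of tool y 6.45 z [-0.  0. -1.] op 0.0155 F [ 0.  -0.9 -0.9] g 39.7 q6 1.289
tool shift mm [-0.4  0.5  0.1]
spin deg 0.12
```

View pics/w12c.png

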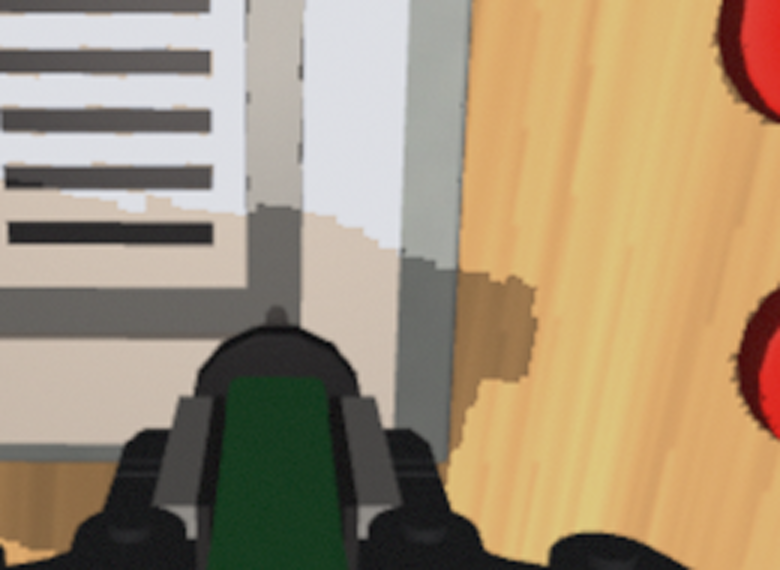

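The tip is at crop (277,315) in the second corner, mid-groove both ways (cols 248–301, rows 288–338). Now the last side, then straight up.

```bash
python3 -m crank '[[0,-0.002,0,0,-1],[0,-0.004,0,0,-1],[0,-0.004,0,0,-1],[0,-0.004,0,0,-1],[0,-0.004,0,0,-1],[0,-0.004,0,0,-1],[0,-0.004,0,0,-1],[0,-0.002,0,0,-1],[0,0,0,0,-1]]'; python3 -m crank '[[0,-0.002,0,0,-1],[0,-0.004,0,0,-1],[0,-0.004,0,0,-1],[0,-0.004,0,0,-1],[0,-0.004,0,0,-1],[0,-0.004,0,0,-1],[0,-0.004,0,0,-1],[0,-0.002,0,0,-1],[0,0,0,0,-1],[0,0,0,0,-1]]'
python3 - <<'E'
from h import *
go(.4847,-.0989,.097,6.33); f=grab('wrist','w13')
P=cloud(f);Z=P[...,2]; 
cv2.imwrite('pics/w13c.png',f['frame'][100:290,170:430,::-1])
g=cv2.cvtColor(f['frame'],cv2.COLOR_RGB2GRAY)[204,200:290]; print(g.tolist())
E
```

```text
time_s: 22.85
ee_pos: [0.5118, -0.0955, 0.0972]
orientation: [0.666, 0.746, -0.0, -0.0]
wrist_force: [-0.1, 0.1, -1.0]
opening: 0.0158
grip_force: 39.7
time_s: 23.85
ee_pos: [0.4844, -0.0987, 0.0972]
orientation: [0.666, 0.746, 0.0, 0.0]
wrist_force: [-0.4, -0.2, -0.8]
opening: 0.0154
grip_force: 39.7
t 23.85 p [ 0.4844 -0.0987  0.0972] yaw of tool y 6.45 z [ 0. -0. -1.] op 0.0154 F [-0.4 -0.2 -0.8] g 39.7 q6 1.257
tool shift mm [-0.3  0.3  0.2]
spin deg 0.12
[156, 192, 193, 193, 193, 193, 194, 193, 194, 165, 114, 86, 86, 85, 85, 85, 87, 87, 85, 122, 174, 194, 194, 194, 194, 195, 193, 147, 70, 71, 70, 72, 71, 69, 72, 72, 70, 72, 72, 70, 73, 72, 71, 71, 73, 139, 184, 195, 168, 122, 102, 102, 102, 101, 102, 102, 102, 100, 89, 72, 67, 67, 67, 65, 64, 82, 99, 102, 102, 101, 102, 101, 102, 101, 102, 102, 101, 101, 102, 102, 102, 101, 102, 102, 101, 102, 101, 102, 100, 100]
```

```bash
python3 -m crank '[[0,0,0.0006,0,-1],[0,0,0,0,-1],[0,0,0,0,-1]]'; python3 -m crank '[[0,0,0.0005,0,-1],[0,0,0,0,-1],[0,0,0,0,-1]]'
```

```text
time_s: 24.2
ee_pos: [0.4843, -0.0986, 0.0965]
orientation: [0.666, 0.746, -0.0, -0.0]
wrist_force: [-0.6, 0.3, -0.5]
opening: 0.0157
grip_force: 39.7
time_s: 24.5
ee_pos: [0.4843, -0.0986, 0.0961]
orientation: [0.666, 0.746, 0.0, 0.0]
wrist_force: [-0.1, -0.4, -0.7]
opening: 0.0155
grip_force: 39.9
```

```bash
python3 -m crank '[[0,0,0.0005,0,-1],[0,0,0,0,-1],[0,0,0,0,-1]]'; python3 -m crank '[[0,0,0.0005,0,-1],[0,0,0,0,-1],[0,0,0,0,-1]]'
```

```text
time_s: 24.8
ee_pos: [0.4844, -0.0987, 0.0958]
orientation: [0.666, 0.746, 0.0, 0.0]
wrist_force: [-0.5, 0.6, 3.6]
opening: 0.0155
grip_force: 40.4
time_s: 25.1
ee_pos: [0.4845, -0.0987, 0.0956]
orientation: [0.666, 0.746, 0.0, 0.0]
wrist_force: [-2.1, -0.6, 7.3]
opening: 0.0157
grip_force: 40.9
```

Contact only appeared at TCP 0.0959, so the run was about 1.2 mm above the floor, well within 3.5 mm. Now up and back to the holder.

```bash
python3 -m crank '[[0,0,-0.002,0,-1],[0,0,-0.003,0,-1],[0,0,-0.004,0,-1],[0,0,-0.01,0,-1],[0,0,-0.025,0,-1],[0,0,-0.035,0,-1],[0,0,-0.035,0,-1],[0,0,-0.025,0,-1],[-0.01,0.005,-0.01,0,-1],[-0.025,0.013,0,0,-1],[-0.034,0.019,0,0,-1],[-0.034,0.019,0,0,-1]]'; python3 -m crank '[[-0.034,0.019,0,0,-1],[-0.034,0.019,0,0,-1],[-0.025,0.013,0,0,-1],[-0.0135,0.007,0,0,-1],[0,0,0,6.6,-1],[0,0,0,6.6,-1],[0,0,0,6.6,-1],[0,0,0,6.6,-1],[0,0,0,0,-1],[0,0,0,0,-1],[0,0,0,0,-1]]'
python3 - <<'E'
from h import *
go(.6215,-.294,.0779,-20.1)
f=grab('wrist','w14')
cv2.imwrite('pics/w14c.png',cv2.resize(f['frame'][100:290,130:390,::-1],(780,570),interpolation=cv2.INTER_CUBIC))
print(proj(f,(.6215,-.294,.056)))
Q,m=blob(f,(100,130),(.05,.062),(130,60,400,300)); print('holder',rect(Q))
E
```

```text
time_s: 26.3
ee_pos: [0.5523, -0.1955, 0.2453]
orientation: [0.666, 0.746, 0.0, 0.001]
wrist_force: [1.2, 0.5, -0.6]
opening: 0.0155
grip_force: 39.7
time_s: 27.4
ee_pos: [0.6211, -0.294, 0.2443]
orientation: [0.818, 0.575, 0.0, 0.0]
wrist_force: [0.2, -0.3, -0.6]
opening: 0.0154
grip_force: 39.7
t 27.4 p [ 0.6211 -0.294   0.2443] yaw of tool y -19.84 z [ 0. -0. -1.] op 0.0154 F [ 0.2 -0.3 -0.6] g 39.7 q6 1.475
tool shift mm [1.000e-01 4.000e-01 1.664e+02]
spin deg 0.26
[np.float64(261.30291826504515), np.float64(169.11488367274396)]
holder (array([ 621.9, -294.1]), array([63. , 62.3]), 74.19, 56.1, 3476)
```

View pics/w14c.png

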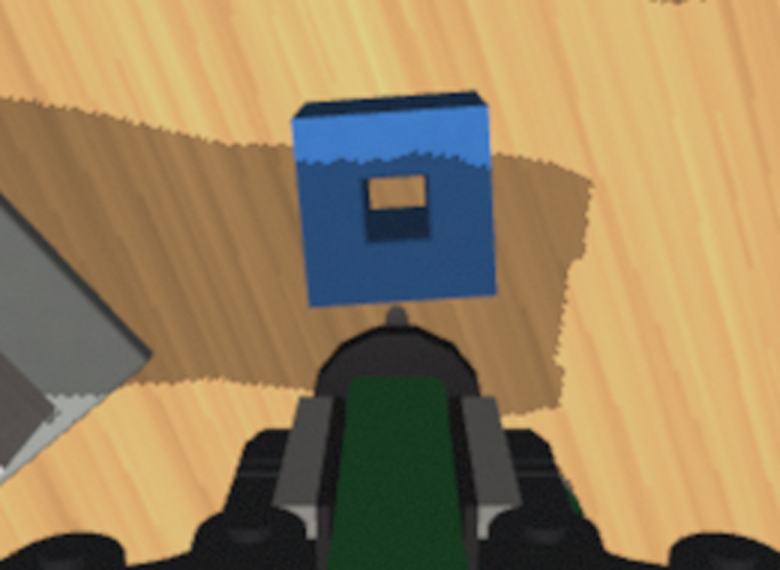

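The square hole is at crop (397,207), i.e. pixel (262,169). That matches the projected aim (261,169), and the tip is in line at col 397. I lower it.

```bash
python3 -m crank '[[0,0.0006,0.01,0.2,-1],[0,0,0.02,0,-1],[0,0,0.03,0,-1],[0,0,0.025,0,-1],[0,0,0.015,0,-1],[0,0,0.005,0,-1],[0,0,0,0,-1],[0,0,0,0,-1]]'
python3 - <<'E'
from h import *
go(.6218,-.294,.0779,-20.1)
E
```

```text
time_s: 28.25
ee_pos: [0.6221, -0.2944, 0.1398]
orientation: [0.82, 0.573, 0.0, 0.0]
wrist_force: [0.2, 0.1, -1.0]
opening: 0.0159
grip_force: 39.7
t 28.25 p [ 0.6221 -0.2944  0.1398] yaw of tool y -20.14 z [ 0.001 -0.    -1.   ] op 0.0159 F [ 0.2  0.1 -1. ] g 39.7 q6 1.48
tool shift mm [ 0.3 -0.5 61.9]
spin deg -0.04
```

```bash
python3 -m crank '[[0,-0.0004,0.006,0,-1],[0,0,0.008,0,-1],[0,0,0.008,0,-1],[0,0,0.008,0,-1],[0,0,0.008,0,-1],[0,0,0.008,0,-1],[0,0,0.007,0,-1],[0,0,0.004,0,-1],[0,0,0.002,0,-1],[0,0,0,0,-1],[0,0,0,0,-1]]'
python3 - <<'E'
from h import *
go(.6218,-.294,.0779,-20.1)
E
```

```text
time_s: 29.35
ee_pos: [0.6215, -0.2942, 0.0804]
orientation: [0.82, 0.573, 0.0, 0.0]
wrist_force: [-0.4, -0.3, -0.8]
opening: 0.0156
grip_force: 39.7
t 29.35 p [ 0.6215 -0.2942  0.0804] yaw of tool y -20.15 z [ 0.001 -0.    -1.   ] op 0.0156 F [-0.4 -0.3 -0.8] g 39.7 q6 1.48
tool shift mm [0.3 0.2 2.5]
spin deg -0.05
```

```bash
python3 -m crank '[[0,0,0.001,0,-1],[0,0,0.001,0,-1],[0,0,0,0,-1],[0,0,0,0,-0.5],[0,0,0,0,-0.3],[0,0,0,0,0],[0,0,0,0,0.6],[0,0,0,0,1],[0,0,0,0,1],[0,0,0,0,1],[0,0,0,0,1]]'
python3 - <<'E'
from h import *
st(); f=grab('wrist','w15')
Q,m=blob(f,(45,80),(.11,.15),(180,100,350,384)); print('grip',rect(Q),np.percentile(Q[:,2],[5,95]))
E
python3 -m crank '[[0,0,-0.01,0,1],[0,0,-0.03,0,1],[0,0,-0.04,0,1],[0,0,-0.04,0,1],[0,0,-0.03,0,1],[0,0,-0.02,0,1],[0,0,0,0,1],[0,0,0,0,1]]'
python3 - <<'E'
from h import *
f=grab('wrist','w16')
Q,m=blob(f,(100,130),(.05,.062),(130,60,400,300)); print('holder',rect(Q))
Q,m=blob(f,(45,80),(.11,.15),(180,100,350,300)); print('grip',rect(Q))
f=grab('top','top16')
P=cloud(f)
for nm,h in(('red',(0,5)),('blue',(105,130))):
    Q,m=blob(f,h,(.008,.022),None,150,30)
    c,l,s,ce=cv2.connectedComponentsWithStats(m.astype(np.uint8))
    for i in range(1,c):
        if s[i,4]>25: print(nm,np.round(cv2.minEnclosingCircle((P[l==i][:,:2]*1000).astype(np.float32))[0],1),s[i,4])
st()
E
```

```text
time_s: 30.45
ee_pos: [0.6212, -0.2941, 0.078]
orientation: [0.82, 0.573, -0.0, -0.0]
wrist_force: [0.0, -0.2, -0.6]
opening: 0.0852
grip_force: 0.0
t 30.45 p [ 0.6212 -0.2941  0.078 ] yaw of tool y -20.15 z [-0.  0. -1.] op 0.0852 F [ 0.  -0.2 -0.6] g 0.0 q6 1.48
grip (array([ 622.5, -294. ]), array([16. , 15.5]), 68.35, 128.6, 2852) [0.11387191 0.12976863]
time_s: 31.3
ee_pos: [0.6214, -0.2942, 0.2485]
orientation: [0.82, 0.572, 0.0, 0.0]
wrist_force: [-0.9, -0.1, -0.7]
opening: 0.0857
grip_force: 0.0
holder (array([ 621.9, -294. ]), array([62.9, 62.5]), 74.09, 56.2, 2861)
grip (array([ 622.6, -294.5]), array([14.9, 14.6]), 69.95, 128.6, 245)
red [679.6 -95.2] 105
red [656.7 -16.4] 105
red [564.9 312.7] 255
blue [723.4 114.8] 75
blue [666.7 202. ] 77
blue [470.1 322.9] 237
t 31.4 p [ 0.6206 -0.2938  0.2466] yaw of tool y -20.15 z [-0.002  0.001 -1.   ] op 0.0855 F [-0.   0.4  0.5] g 0.0 q6 1.48
```

The pick stands in its holder (grip top 128.6 mm, within 1 mm of the hole centre). One blue seal has been knocked from (683,85) to (723,115). Now the seals, starting with red at (680,-95).

```bash
python3 -m crank '[[0.02,-0.001,0,0,1],[0.04,-0.003,0,0,1],[0.045,-0.003,0,0,1],[0.045,-0.003,0,0,1],[0.037,-0.002,0,0,1],[0.02,-0.001,0,0,1],[0,0,0,-8,1],[0,0,0,-8,1],[0,0,0,-8,1],[0,0,0,-8,1],[0,0,0,-8,1],[0,0,0,-8,1]]' 30; python3 -m crank '[[0,0,0,-8,1],[0,0,0,-8,1],[0,0,0,-8,1],[0,0,0,-8,1],[0,0,0,-8,1],[0,0,0,-8,1],[0,0,0,-8,1],[0,0,0,0,1],[0,0,0,0,1]]'
python3 - <<'E'
from h import *
f=grab('wrist','w17'); P=cloud(f)
cv2.imwrite('pics/w17.png',f['frame'][:,:,::-1])
for nm,h in(('red',(0,5)),('blue',(105,130))):
    Q,m=blob(f,h,(.008,.022),None,150,30)
    c,l,s,ce=cv2.connectedComponentsWithStats(m.astype(np.uint8))
    for i in range(1,c):
        if s[i,4]>40: print(nm,np.round(cv2.minEnclosingCircle((P[l==i][:,:2]*1000).astype(np.float32))[0],1),s[i,4],np.round(ce[i]),rect(P[l==i]))
go(.680,-.095,-.001,84)
E
```

```text
time_s: 32.6
ee_pos: [0.6799, -0.0953, 0.2471]
orientation: [0.514, 0.858, -0.0, -0.001]
wrist_force: [0.4, 0.6, 0.6]
opening: 0.0856
grip_force: 0.0
time_s: 33.5
ee_pos: [0.68, -0.0953, 0.2475]
orientation: [0.055, 0.998, -0.0, -0.001]
wrist_force: [-0.0, 0.5, -0.1]
opening: 0.0854
grip_force: 0.0
red [657.5 -17.1] 1003 [330. 131.] (array([657.7, -17.3]), array([48.4, 47.8]), 85.77, 14.0, 1003)
red [680.6 -95. ] 901 [262. 160.] (array([680.6, -94.9]), array([47.3, 47.8]), 84.66, 14.1, 901)
blue [ 615.7 -262.4] 104 [104. 118.] (array([ 615.9, -259.7]), array([ 7.1, 34.1]), 85.37, 15.5, 104)
blue [670.1 182.7] 118 [509. 124.] (array([670.3, 179.6]), array([30.8,  6.2]), 4.13, 11.0, 118)
blue [ 646.5 -268.7] 93 [102. 147.] (array([ 646.5, -268.5]), array([ 1.5, 28.5]), 74.73, 16.3, 93)
blue [725.3 114.2] 986 [448. 178.] (array([724.7, 113.4]), array([47.7, 48.7]), 26.5, 13.7, 986)
t 33.55 p [ 0.6801 -0.0953  0.2476] yaw of tool y 83.67 z [-0.001 -0.    -1.   ] op 0.0856 F [0.2 0.4 0.2] g 0.0 q6 -0.029
tool shift mm [ -0.    0.4 248.6]
spin deg -0.33
```

```bash
python3 -m crank '[[0,0,0.03,0,1],[0,0,0.045,0,1],[0,0,0.045,0,1],[0,0,0.045,0,1],[0,0,0.035,0,1],[0,0,0.025,0,1],[0,0,0.014,0,1],[0,0,0.005,0,1],[0,0,0,0,1],[0,0,0,0,1],[0,0,0,0,1]]' 30
python3 - <<'E'
from h import *
go(.6805,-.095,0,84); f=grab('wrist','w18')
E
```

```text
time_s: 34.65
ee_pos: [0.6818, -0.0955, 0.0059]
orientation: [0.054, 0.999, -0.0, 0.001]
wrist_force: [0.5, 0.9, -0.8]
opening: 0.0853
grip_force: 0.0
t 34.65 p [ 0.6818 -0.0955  0.0059] yaw of tool y 83.84 z [ 0.003 -0.    -1.   ] op 0.0853 F [ 0.5  0.9 -0.8] g 0.0 q6 -0.032
tool shift mm [1.3 0.3 5.9]
spin deg -0.16
```

View pics/w18.png

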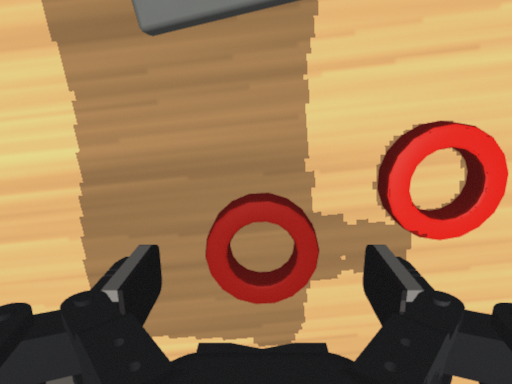

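The ring is centred between the open fingers at (262,250), and the neighbouring ring is clear of the right finger. I go down and grip.

```bash
python3 -m crank '[[0.001,0,0.003,0,1],[0,0,0.003,0,1],[0,0,0,0,0.5],[0,0,0,0,0],[0,0,0,0,-0.3],[0,0,0,0,-0.3],[0,0,0,0,-0.3],[0,0,0,0,-0.3]]' 30;python3 - <<'E'
from h import *
f=grab('wrist','w19'); cv2.imwrite('pics/w19.png',f['frame'][150:384,80:450,::-1])
E
```

```text
time_s: 35.5
ee_pos: [0.6795, -0.0952, -0.0019]
orientation: [0.054, 0.999, 0.0, 0.0]
wrist_force: [0.1, 0.1, 1.5]
opening: 0.0478
grip_force: 31.7
```

View pics/w19.png

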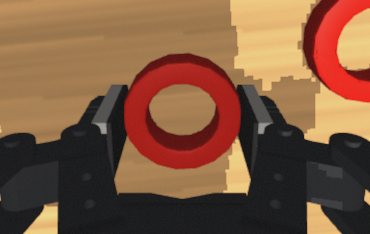

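```bash
python3 -m crank '[[0,0,-0.01,0,-0.3],[0,0,-0.03,0,-0.3],[0,0,-0.045,0,-0.3],[0,0,-0.045,0,-0.3],[0.004,0.01,-0.03,0,-0.3],[0.01,0.025,0,0,-0.3],[0.0157,0.0393,0,0,-0.3],[0.0157,0.0393,0,0,-0.3],[0.0157,0.0393,0,0,-0.3],[0.0157,0.0393,0,0,-0.3],[0.0157,0.0393,0,0,-0.3],[0.0157,0.0393,0,0,-0.3]]'; python3 -m crank '[[0.0157,0.0393,0,0,-0.3],[0.0157,0.0393,0,0,-0.3],[0.012,0.03,0,0,-0.3],[0.0055,0.0141,0,0,-0.3],[0,0,0,0,-0.3],[0,0,0,0,-0.3],[0,0,0,0,-0.3]]'
python3 - <<'E'
from h import *
go(.566,.3127,.018,83.6); f=grab('wrist','w20'); P=cloud(f)
for h in((0,5),(105,130)):
    Q,m=blob(f,h,(.0145,.02),None,120); c,l,s,ce=cv2.connectedComponentsWithStats(m.astype(np.uint8))
    for i in range(1,c):
        if s[i,4]>150: print('disc',rect(P[l==i]),np.round(ce[i]))
    Q,m=blob(f,h,(.055,.075),None,120); c,l,s,ce=cv2.connectedComponentsWithStats(m.astype(np.uint8))
    for i in range(1,c):
        if s[i,4]>15: print('post',rect(P[l==i]),np.round(ce[i]))
E
```

```text
time_s: 36.75
ee_pos: [0.6001, 0.1872, 0.1589]
orientation: [0.054, 0.999, 0.0, 0.0]
wrist_force: [0.5, 0.2, -0.7]
opening: 0.0481
grip_force: 31.5
time_s: 37.45
ee_pos: [0.5658, 0.3114, 0.1581]
orientation: [0.054, 0.999, -0.0, 0.0]
wrist_force: [0.2, -0.7, -0.2]
opening: 0.0477
grip_force: 31.5
t 37.45 p [0.5658 0.3114 0.1581] yaw of tool y 83.75 z [ 0.    -0.001 -1.   ] op 0.0477 F [ 0.2 -0.7 -0.2] g 31.5 q6 0.612
tool shift mm [-1.000e-01  1.400e+00  1.401e+02]
spin deg 0.15
disc (array([563.6, 312.9]), array([56.9, 53.1]), 82.19, 16.7, 2958) [263. 175.]
post (array([565.5, 312.6]), array([8.9, 9.3]), 85.05, 65.6, 171) [263. 192.]
disc (array([470.1, 323.3]), array([56.5, 56.4]), 4.73, 16.7, 4149) [264.  58.]
post (array([470.7, 323. ]), array([9.5, 9.4]), 36.26, 65.7, 211) [263.  52.]
```

View pics/w20.png

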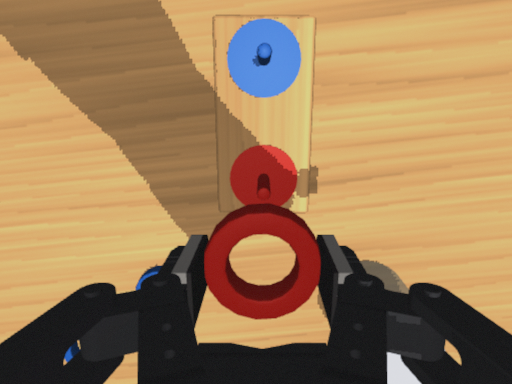

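The wrist view shows the red post at (263,188) and blue at (264,50). The post tops measure (565.5,312.6) and (470.7,323.0), at the expected 66 mm height and about 96 mm apart. I lower the ring over the red post and let go.

```bash
python3 -m crank '[[0,0.0012,0.015,0,-0.3],[0,0,0.025,0,-0.3],[0,0,0.025,0,-0.3],[0,0,0.025,0,-0.3],[0,0,0.02,0,-0.3],[0,0,0.015,0,-0.3],[0,0,0.01,0,-0.3],[0,0,0.004,0,-0.3],[0,0,0,0,-0.3],[0,0,0,0,-0.3],[0,0,0,0,-0.3]]'; python3 -m crank '[[0,0,0,0,-0.1],[0,0,0,0,0.1],[0,0,0,0,0.4],[0,0,0,0,0.7],[0,0,0,0,1],[0,0,0,0,1],[0,0,-0.02,0,1],[0,0,-0.04,0,1],[0,0,-0.045,0,1],[0,0,-0.045,0,1],[0,0,-0.02,0,1],[0,0,0,0,1]]'
python3 - <<'E'
from h import *
st()
f=grab('wrist','w21'); P=cloud(f)
Q,m=blob(f,(0,5),(.026,.04),None,120); print('ring',rect(Q))
f=grab('top','top21'); P=cloud(f)
for nm,h in(('red',(0,5)),('blue',(105,130))):
    Q,m=blob(f,h,(.008,.022),None,150,30)
    c,l,s,ce=cv2.connectedComponentsWithStats(m.astype(np.uint8))
    for i in range(1,c):
        if s[i,4]>25: print(nm,np.round(cv2.minEnclosingCircle((P[l==i][:,:2]*1000).astype(np.float32))[0],1),s[i,4])
go(.657,-.017,.18,84)
E
```

```text
time_s: 38.6
ee_pos: [0.5662, 0.3146, 0.0201]
orientation: [0.054, 0.999, 0.0, 0.001]
wrist_force: [-0.2, 0.2, -0.3]
opening: 0.0478
grip_force: 31.5
time_s: 39.8
ee_pos: [0.5677, 0.3154, 0.1936]
orientation: [0.054, 0.999, 0.002, 0.003]
wrist_force: [0.5, 1.0, 0.3]
opening: 0.085
grip_force: 0.0
t 39.8 p [0.5677 0.3154 0.1936] yaw of tool y 83.85 z [ 0.006  0.004 -1.   ] op 0.085 F [0.5 1.  0.3] g 0.0 q6 0.614
ring (array([567. , 314.2]), array([48.5, 48.5]), 57.51, 30.0, 1436)
red [657.  -16.3] 106
red [565.3 310.9] 56
red [566.5 317.8] 43
blue [723.3 114.9] 80
blue [667.7 201.7] 77
blue [469.8 323.2] 239
t 39.9 p [0.5655 0.3142 0.1891] yaw of tool y 83.85 z [ 0.001  0.    -1.   ] op 0.0854 F [ 0.2 -0.3 -0.6] g 0.0 q6 0.614
tool shift mm [-126.4 -319.5    9. ]
spin deg -0.15
```

Red ring is down on its post: centre (567.0,314.2), top at 30 mm. Next the second red one at (657.3,-17).

```bash
python3 -m crank '[[-0.008,-0.02,0,0,1],[-0.0165,-0.042,0,0,1],[-0.0165,-0.042,0,0,1],[-0.0165,-0.042,0,0,1],[-0.0165,-0.042,0,0,1],[-0.0165,-0.042,0,0,1],[-0.0165,-0.042,0,0,1],[-0.0135,-0.0335,0,0,1],[-0.0055,-0.0135,0,0,1],[0,0,0.03,0,1],[0,0,0.04,0,1],[0,0,0.04,0,1]]'; python3 -m crank '[[0,0,0.035,0,1],[0,0,0.015,0,1],[0,0,0,0,1],[0,0,0,0,1],[0,0,0,0,1]]'
python3 - <<'E'
from h import *
f=grab('wrist','w22'); 
Q,m=blob(f,(0,5),(.008,.022),(180,120,350,330),120); print('ring',rect(Q))
go(.6573,-.017,-.001,84)
E
```

```text
time_s: 41.1
ee_pos: [0.6557, -0.0162, 0.0767]
orientation: [0.054, 0.999, 0.0, -0.001]
wrist_force: [0.5, -0.1, 0.3]
opening: 0.0855
grip_force: 0.0
time_s: 41.6
ee_pos: [0.6583, -0.0164, 0.0312]
orientation: [0.054, 0.999, 0.0, 0.002]
wrist_force: [0.4, -0.4, -0.1]
opening: 0.0855
grip_force: 0.0
ring (array([657.2, -16.3]), array([48.8, 48.5]), 54.45, 13.9, 4609)
t 41.65 p [ 0.6583 -0.0165  0.0313] yaw of tool y 83.86 z [ 0.004 -0.    -1.   ] op 0.0855 F [-0.1 -0.1 -0.1] g 0.0 q6 0.082
tool shift mm [ 1.1 -0.6 32.3]
spin deg -0.14
```

```bash
python3 -m crank '[[0.001,0,0.014,0,1],[0,0,0.012,0,1],[0,0,0.005,0,1],[0,0,0.001,0,1],[0,0,0,0,0.5],[0,0,0,0,0],[0,0,0,0,-0.3],[0,0,0,0,-0.3],[0,0,0,0,-0.3],[0,0,0,0,-0.3]]' 30
python3 - <<'E'
from h import *
go(.566,.3127,.16,83.7)
E
```

```text
time_s: 42.65
ee_pos: [0.6561, -0.0164, -0.0022]
orientation: [0.054, 0.999, 0.0, 0.001]
wrist_force: [-0.9, -0.5, 4.7]
opening: 0.0491
grip_force: 31.4
t 42.65 p [ 0.6561 -0.0164 -0.0022] yaw of tool y 83.85 z [ 0.001 -0.    -1.   ] op 0.0491 F [-0.9 -0.5  4.7] g 31.4 q6 0.082
tool shift mm [ 124.6  317.6 -162.3]
spin deg 0.15
```

```bash
python3 -m crank '[[0,0,-0.01,0,-0.3],[0,0,-0.03,0,-0.3],[0,0,-0.045,0,-0.3],[0,0,-0.045,0,-0.3],[0.0055,0.014,-0.032,0,-0.3],[0.0118,0.03,0,0,-0.3],[0.0155,0.0395,0,0,-0.3],[0.0155,0.0395,0,0,-0.3],[0.0155,0.0395,0,0,-0.3],[0.0155,0.0395,0,0,-0.3],[0.0155,0.0395,0,0,-0.3],[0.0155,0.0395,0,0,-0.3]]'; python3 -m crank '[[0.0118,0.03,0,0,-0.3],[0.0055,0.014,0,0,-0.3],[0,0,0,0,-0.3],[0,0,0,0,-0.3],[0,0,0,0,-0.3]]'
python3 - <<'E'
from h import *
go(.5658,.3127,.032,83.6)
E
```

```text
time_s: 43.85
ee_pos: [0.5753, 0.2763, 0.1595]
orientation: [0.054, 0.999, 0.0, 0.0]
wrist_force: [1.5, -0.1, 0.2]
opening: 0.049
grip_force: 31.2
time_s: 44.35
ee_pos: [0.564, 0.3188, 0.1591]
orientation: [0.054, 0.999, -0.0, -0.0]
wrist_force: [-0.6, -0.7, -0.6]
opening: 0.0489
grip_force: 31.2
t 44.35 p [0.564  0.3188 0.1591] yaw of tool y 83.75 z [-0.    -0.001 -1.   ] op 0.0489 F [-0.6 -0.7 -0.6] g 31.2 q6 0.624
tool shift mm [ -2.5  -5.8 127.1]
spin deg 0.15
```

```bash
python3 -m crank '[[-0.0025,-0.006,0.015,0,-0.3],[0,0,0.025,0,-0.3],[0,0,0.025,0,-0.3],[0,0,0.025,0,-0.3],[0,0,0.018,0,-0.3],[0,0,0.01,0,-0.3],[0,0,0.006,0,-0.3],[0,0,0.002,0,-0.3],[0,0,0,0,-0.3],[0,0,0,0,-0.3]]'; python3 -m crank '[[0,0,0,0,-0.1],[0,0,0,0,0.1],[0,0,0,0,0.4],[0,0,0,0,0.7],[0,0,0,0,1],[0,0,0,0,1],[0,0,-0.02,0,1],[0,0,-0.04,0,1],[0,0,-0.045,0,1],[0,0,-0.045,0,1],[0,0,0,0,1],[0,0,0,0,1]]'
python3 - <<'E'
from h import *
st()
f=grab('wrist','w23'); P=cloud(f)
Q,m=blob(f,(0,5),(.035,.052),None,120); print('ring',rect(Q))
f=grab('top','top23'); P=cloud(f)
Q,m=blob(f,(105,130),(.008,.022),None,150,30)
c,l,s,ce=cv2.connectedComponentsWithStats(m.astype(np.uint8))
for i in range(1,c):
    if s[i,4]>25: print(np.round(cv2.minEnclosingCircle((P[l==i][:,:2]*1000).astype(np.float32))[0],1),s[i,4])
go(.667,.2018,.18,84)
E
```

```text
time_s: 45.35
ee_pos: [0.5661, 0.3144, 0.0341]
orientation: [0.054, 0.999, 0.0, 0.001]
wrist_force: [-0.1, 0.2, -0.5]
opening: 0.0492
grip_force: 31.2
time_s: 46.55
ee_pos: [0.5663, 0.3146, 0.1847]
orientation: [0.054, 0.999, 0.001, 0.001]
wrist_force: [0.2, -0.7, -0.9]
opening: 0.0857
grip_force: 0.0
t 46.55 p [0.5663 0.3146 0.1847] yaw of tool y 83.85 z [ 0.003  0.002 -1.   ] op 0.0857 F [ 0.2 -0.7 -0.9] g 0.0 q6 0.614
ring (array([566.7, 314.3]), array([48.5, 48.1]), 45.43, 43.9, 1725)
[723.4 115. ] 78
[666.6 201.6] 79
[470.3 324. ] 241
t 46.65 p [0.5647 0.3137 0.1818] yaw of tool y 83.85 z [-0.002 -0.001 -1.   ] op 0.0857 F [-0.1  0.1 -0.8] g 0.0 q6 0.614
tool shift mm [-113.7 -100.3    1.7]
spin deg -0.15
```

Second red ring is stacked (top 43.9 mm, 1.9 mm off axis). Next the blue at (667,202).

```bash
python3 -m crank '[[-0.015,-0.013,0,0,1],[-0.033,-0.029,0,0,1],[-0.033,-0.029,0,0,1],[-0.0225,-0.02,0,0,1],[-0.0105,-0.009,0,0,1],[0,0,0.03,0,1],[0,0,0.045,0,1],[0,0,0.04,0,1],[0,0,0.03,0,1],[0,0,0.01,0,1],[0,0,0,0,1],[0,0,0,0,1]]'
python3 - <<'E'
from h import *
f=grab('wrist','w24'); 
Q,m=blob(f,(105,130),(.008,.022),(180,120,350,330),120); print('ring',rect(Q))
go(.667,.2018,-.001,84)
E
```

```text
time_s: 47.85
ee_pos: [0.6688, 0.2028, 0.0293]
orientation: [0.054, 0.999, 0.0, 0.001]
wrist_force: [0.2, -0.4, 0.1]
opening: 0.0851
grip_force: 0.0
ring (array([668.3, 202.8]), array([48.2, 48.7]), 80.87, 13.9, 4675)
t 47.9 p [0.6695 0.203  0.0301] yaw of tool y 83.86 z [ 0.003  0.001 -1.   ] op 0.0853 F [-0.  -0.4 -0.1] g 0.0 q6 0.402
tool shift mm [ 2.4 -1.5 31.1]
spin deg -0.14
```

```bash
python3 -m crank '[[0.001,0,0.014,0,1],[0,0,0.011,0,1],[0,0,0.005,0,1],[0,0,0.001,0,1],[0,0,0,0,0.5],[0,0,0,0,0],[0,0,0,0,-0.3],[0,0,0,0,-0.3],[0,0,0,0,-0.3],[0,0,0,0,-0.3]]' 30
python3 - <<'E'
from h import *
go(.4707,.323,.16,83.7)
E
```

```text
time_s: 48.9
ee_pos: [0.6676, 0.2027, -0.0021]
orientation: [0.054, 0.999, 0.0, 0.001]
wrist_force: [-1.6, -0.0, 6.3]
opening: 0.0495
grip_force: 31.4
t 48.9 p [ 0.6676  0.2027 -0.0021] yaw of tool y 83.85 z [ 0.001  0.    -1.   ] op 0.0495 F [-1.6 -0.   6.3] g 31.4 q6 0.402
tool shift mm [ 208.4   98.6 -162.3]
spin deg 0.15
```

```bash
python3 -m crank '[[0,0,-0.01,0,-0.3],[0,0,-0.03,0,-0.3],[0,0,-0.045,0,-0.3],[0,0,-0.045,0,-0.3],[0.017,0.008,-0.032,0,-0.3],[0.0347,0.0164,0,0,-0.3],[0.0347,0.0164,0,0,-0.3],[0.0347,0.0164,0,0,-0.3],[0.0347,0.0164,0,0,-0.3],[0.0287,0.0134,0,0,-0.3],[0.0165,0.0084,0,0,-0.3],[0.006,0.003,0,0,-0.3]]'; python3 -m crank '[[0,0,0,0,-0.3],[0,0,0,0,-0.3],[0,0,0,0,-0.3]]'
python3 - <<'E'
from h import *
go(.4707,.323,.018,83.7)
E
```

```text
time_s: 50.1
ee_pos: [0.4705, 0.3234, 0.1594]
orientation: [0.053, 0.999, 0.0, 0.0]
wrist_force: [0.4, -0.4, -0.6]
opening: 0.0494
grip_force: 31.2
time_s: 50.4
ee_pos: [0.4729, 0.322, 0.159]
orientation: [0.054, 0.999, -0.0, 0.0]
wrist_force: [-0.3, -0.3, -1.1]
opening: 0.0497
grip_force: 31.2
t 50.4 p [0.4729 0.322  0.159 ] yaw of tool y 83.77 z [ 0. -0. -1.] op 0.0497 F [-0.3 -0.3 -1.1] g 31.2 q6 0.707
tool shift mm [  2.3   0.8 141. ]
spin deg 0.07
```

```bash
python3 -m crank '[[0.002,0.001,0.015,0,-0.3],[0,0,0.025,0,-0.3],[0,0,0.025,0,-0.3],[0,0,0.025,0,-0.3],[0,0,0.025,0,-0.3],[0,0,0.014,0,-0.3],[0,0,0.008,0,-0.3],[0,0,0.003,0,-0.3],[0,0,0,0,-0.3],[0,0,0,0,-0.3]]'; python3 -m crank '[[0,0,0,0,-0.1],[0,0,0,0,0.1],[0,0,0,0,0.4],[0,0,0,0,0.7],[0,0,0,0,1],[0,0,0,0,1],[0,0,-0.02,0,1],[0,0,-0.04,0,1],[0,0,-0.045,0,1],[0,0,-0.045,0,1],[0,0,-0.02,0,1],[0,0,0,0,1]]'
python3 - <<'E'
from h import *
f=grab('wrist','w25'); P=cloud(f)
Q,m=blob(f,(105,130),(.026,.04),None,120); print('ring',rect(Q))
f=grab('top','top25'); P=cloud(f)
Q,m=blob(f,(105,130),(.008,.022),None,150,30)
c,l,s,ce=cv2.connectedComponentsWithStats(m.astype(np.uint8))
for i in range(1,c):
    if s[i,4]>25: print(np.round(cv2.minEnclosingCircle((P[l==i][:,:2]*1000).astype(np.float32))[0],1),s[i,4])
go(.7245,.1145,.18,84)
E
```

```text
time_s: 51.4
ee_pos: [0.4707, 0.3243, 0.0201]
orientation: [0.054, 0.999, 0.001, 0.001]
wrist_force: [0.9, 0.2, -0.5]
opening: 0.0492
grip_force: 31.2
time_s: 52.6
ee_pos: [0.4719, 0.3252, 0.1931]
orientation: [0.054, 0.999, 0.002, 0.003]
wrist_force: [1.1, -0.2, 0.5]
opening: 0.0854
grip_force: 0.0
ring (array([470.8, 324.3]), array([49. , 47.5]), 83.21, 30.0, 1441)
[723.3 114.9] 79
[471.4 327.1] 50
t 52.7 p [0.4699 0.3239 0.1891] yaw of tool y 83.85 z [ 0.001  0.    -1.   ] op 0.0853 F [ 0.3 -0.1  0.1] g 0.0 q6 0.711
tool shift mm [-275.6 -180.9    9.1]
spin deg -0.15
```

```bash
python3 -m crank '[[-0.017,-0.011,0,0,1],[-0.038,-0.025,0,0,1],[-0.038,-0.025,0,0,1],[-0.038,-0.025,0,0,1],[-0.038,-0.025,0,0,1],[-0.038,-0.025,0,0,1],[-0.038,-0.025,0,0,1],[-0.022,-0.014,0,0,1],[-0.009,-0.006,0,0,1],[0,0,0.03,0,1],[0,0,0.04,0,1],[0,0,0.04,0,1]]'; python3 -m crank '[[0,0,0.035,0,1],[0,0,0.015,0,1],[0,0,0,0,1],[0,0,0,0,1]]'
python3 - <<'E'
from h import *
f=grab('wrist','w26'); 
Q,m=blob(f,(105,130),(.008,.022),(180,120,350,330),120); print('ring',rect(Q))
go(.7245,.1145,-.001,84)
E
```

```text
time_s: 53.9
ee_pos: [0.7237, 0.1149, 0.0769]
orientation: [0.053, 0.999, 0.0, -0.001]
wrist_force: [0.6, -0.2, -1.2]
opening: 0.0851
grip_force: 0.0
time_s: 54.3
ee_pos: [0.7252, 0.1148, 0.03]
orientation: [0.053, 0.999, 0.0, 0.0]
wrist_force: [0.6, -0.1, 0.6]
opening: 0.0857
grip_force: 0.0
ring (array([724.8, 115.1]), array([47.9, 48.8]), 85.08, 13.9, 4639)
t 54.35 p [0.7262 0.1148 0.0311] yaw of tool y 83.87 z [ 0.003  0.    -1.   ] op 0.0852 F [-0.2  0.4  1. ] g 0.0 q6 0.264
tool shift mm [ 1.7 -0.5 32.1]
spin deg -0.13
```

```bash
python3 -m crank '[[0.001,0,0.014,0,1],[0,0,0.012,0,1],[0,0,0.005,0,1],[0,0,0.001,0,1],[0,0,0,0,0.5],[0,0,0,0,0],[0,0,0,0,-0.3],[0,0,0,0,-0.3],[0,0,0,0,-0.3],[0,0,0,0,-0.3]]' 30
python3 - <<'E'
from h import *
go(.4707,.323,.16,83.7)
E
```

```text
time_s: 55.35
ee_pos: [0.7245, 0.1144, -0.0021]
orientation: [0.054, 0.999, 0.0, 0.001]
wrist_force: [-1.5, -0.4, 5.9]
opening: 0.0494
grip_force: 31.4
t 55.35 p [ 0.7245  0.1144 -0.0021] yaw of tool y 83.85 z [ 0.001  0.    -1.   ] op 0.0494 F [-1.5 -0.4  5.9] g 31.4 q6 0.264
tool shift mm [ 274.5  180.2 -162.4]
spin deg 0.15
```

```bash
python3 -m crank '[[0,0,-0.01,0,-0.3],[0,0,-0.03,0,-0.3],[0,0,-0.045,0,-0.3],[0,0,-0.045,0,-0.3],[0.017,0.011,-0.032,0,-0.3],[0.036,0.0237,0,0,-0.3],[0.036,0.0237,0,0,-0.3],[0.036,0.0237,0,0,-0.3],[0.036,0.0237,0,0,-0.3],[0.036,0.0237,0,0,-0.3],[0.036,0.0237,0,0,-0.3],[0.0235,0.015,0,0,-0.3]]'; python3 -m crank '[[0.012,0.008,0,0,-0.3],[0.006,0.004,0,0,-0.3],[0,0,0,0,-0.3],[0,0,0,0,-0.3],[0,0,0,0,-0.3]]'
python3 - <<'E'
from h import *
go(.4707,.323,.032,83.7)
E
```

```text
time_s: 56.55
ee_pos: [0.4843, 0.3105, 0.1594]
orientation: [0.053, 0.999, 0.0, -0.0]
wrist_force: [-0.2, 0.1, -0.8]
opening: 0.0494
grip_force: 31.2
time_s: 57.05
ee_pos: [0.4712, 0.3222, 0.1589]
orientation: [0.054, 0.999, -0.0, 0.0]
wrist_force: [-0.5, -0.3, -1.0]
opening: 0.0489
grip_force: 31.2
t 57.05 p [0.4712 0.3222 0.1589] yaw of tool y 83.76 z [ 0. -0. -1.] op 0.0489 F [-0.5 -0.3 -1. ] g 31.2 q6 0.709
tool shift mm [  0.6   0.8 126.9]
spin deg 0.06
```

```bash
python3 -m crank '[[0,0,0.015,0,-0.3],[0,0,0.025,0,-0.3],[0,0,0.025,0,-0.3],[0,0,0.025,0,-0.3],[0,0,0.018,0,-0.3],[0,0,0.01,0,-0.3],[0,0,0.006,0,-0.3],[0,0,0.002,0,-0.3],[0,0,0,0,-0.3],[0,0,0,0,-0.3]]'; python3 -m crank '[[0,0,0,0,-0.1],[0,0,0,0,0.1],[0,0,0,0,0.4],[0,0,0,0,0.7],[0,0,0,0,1],[0,0,0,0,1],[0,0,-0.02,0,1],[0,0,-0.04,0,1],[0,0,-0.045,0,1],[0,0,-0.045,0,1],[0,0,-0.02,0,1],[0,0,0,0,1]]'; python3 -m crank '[[0,0,0,0,1],[0,0,0,0,1],[0,0,0,0,1],[0,0,0,0,1]]';  python3 - <<'E'
from h import *
st()
f=grab('wrist','w27'); P=cloud(f)
Q,m=blob(f,(105,130),(.038,.05),None,120); print('blue ring',rect(Q))
Q,m=blob(f,(0,5),(.038,.05),None,120); print('red ring',rect(Q))
g=grab('scene','sc27'); t=grab('top','top27')
for h in((45,80),): Q,m=blob(t,h,(.12,.14)); print('grip',rect(Q))
Q,m=blob(t,(3,16),(.09,.14),(210,200,300,260)); print('clip',rect(Q))
im=np.hstack([t['frame'][100:292,60:460],]); im2=cv2.resize(g['frame'][90:320],(400,180)); 
cv2.imwrite('pics/fin.png',cv2.resize(np.vstack([im,im2])[...,::-1],(800,600*744//600//1) if False else (640,596)))
E
```

```text
time_s: 58.05
ee_pos: [0.4709, 0.3234, 0.0339]
orientation: [0.054, 0.999, 0.0, 0.001]
wrist_force: [0.0, -0.0, -0.3]
opening: 0.0495
grip_force: 31.2
time_s: 59.25
ee_pos: [0.4723, 0.3244, 0.2071]
orientation: [0.054, 0.999, 0.002, 0.003]
wrist_force: [1.1, 1.0, -0.0]
opening: 0.0853
grip_force: 0.0
time_s: 59.65
ee_pos: [0.4696, 0.3226, 0.2018]
orientation: [0.054, 0.999, -0.001, -0.001]
wrist_force: [0.3, 0.3, 0.2]
opening: 0.0853
grip_force: 0.0
t 59.65 p [0.4696 0.3226 0.2018] yaw of tool y 83.85 z [-0.002 -0.001 -1.   ] op 0.0853 F [0.3 0.3 0.2] g 0.0 q6 0.709
blue ring (array([470.7, 323.3]), array([48.4, 47.2]), 38.43, 44.0, 1461)
red ring (array([566.5, 314.4]), array([48. , 48.4]), 1.02, 43.9, 1256)
grip (array([ 620.2, -293.2]), array([14.4, 14.9]), 64.35, 128.3, 31)
clip (array([443. , -44.6]), array([41.8, 25.3]), 9.73, 104.7, 37)
```

View pics/fin.png

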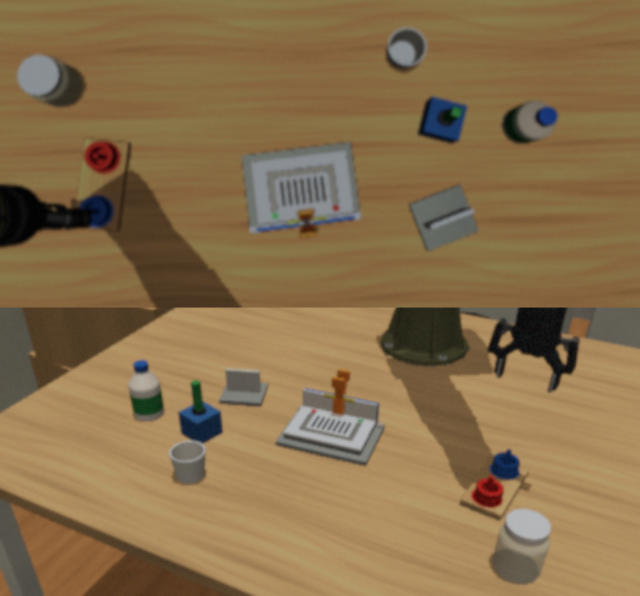

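The final view shows everything in place: clip on the lip (307,218), pick in its holder (447,115), two rings on each post (102,157) and (95,211), bystanders unmoved, gripper clear.

```bash
python3 -c "
from rig import order
print(order.hand_in())"
```

```text
the job is handed in; nothing more can be done
None
```

The job is handed in at about 60 s of robot time; the system gave no verdict, but the final camera check shows the clip on the lip, the seam run from green to red, the pick back in its holder and all four seals on posts of their own colour.

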